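# Couple a test gauge to a packing bench's air outlet and open the valve

## Robot

A 6-joint arm with a two-finger parallel gripper is mounted at the origin on the work surface. World frame = base frame: x ahead of the robot, y to its left, z up, the work surface at z = 0. Lengths are in m, angles in degrees, forces in N, time in s.
With the tool pointing down it reaches from about 0.25 to 0.725 m from the base axis. Payload 9.7 kg.
Tool frame: the origin (TCP) lies midway between the tips of the shut fingers; the grasp point (between the pads) lies 19 mm behind it; z points along the fingers, x is the direction in which the jaws open and shut, and the axes are right-handed (so a half turn about z gives the same grasp; the last joint's range is limited). The gripper opens to 85 mm and grips with 20 to 120 N. Pads are 22 mm wide; open, the fingers measure 114 mm over their backs; the gripper's body (76 mm by 85 mm) begins 54 mm behind the grasp point. The pads swing forward as they close: fully open they stand 13 mm farther back than shut.
Start: joints at [-65.89, 4.979, 10.078, 95.1, 0, 90], TCP at [0.225, -0.502, 0.231] pointing down, gripper open.
Joint ranges: [-179.16, 179.16], [-48.56, 103.87], [-65.8, 70.77], [-126.05, 130.52], [-82.76, 87.17], [-180, 180]. Speed limits (degrees/s): [127.2, 127.2, 147.25, 180, 180, 180].

## Interface

Orientations are given as [roll, pitch, yaw] about the fixed x, y, z axes, in that order (R = Rz(yaw) Ry(pitch) Rx(roll)).
In Python, from workcell import bot, optics gives the robot as it stands.
- The arm moves only by the shell command python3 -m creep 'ROWS' [FORCE]. ROWS is JSON, a list of rows, each a list of 7 numbers: the shift along the tool's x, y, z in m, then the turn, a rotation vector about the tool's x, y, z in rad, then the opening, from 0 (shut) to 1 (fully open). A call has 1 to 8 rows; each row is the pose to reach, as a shift and turn from the pose commanded when the call began, along the tool's axes at that moment; what a row does not reach only later rows make up. A row lasts 1/10 s, in which the tool goes at most 50 mm and 8.59 degrees, less where a joint would pass 70% of its speed; a pose out of reach is approached as far as the arm can. A call with a gripper value outside its range is refused whole. The fingers move at their own pace and stop on an object; FORCE is the grip in N (left out, the last holds). Time passes only in rows, so rows that repeat a pose let the fingers close. It gives the time, the measured TCP pose, the force and the opening at its end, in the units of the state.
- bot.get_obs(): the state, without advancing time (a new reading comes with each control period).
- optics.camera(name): name is "scene" or "top" or "wrist"; returns the picture (400x640x3 uint8, red, green, blue); there is no depth.
- optics.camera_params(name): a dict with "camera_matrix" (3x3 intrinsics, pixels), "R" (3x3) and "t" (3): a world point X has camera coordinates R X + t; the wrist camera has in their place "mount" (4x4, takes a point from camera to tool coordinates, whose origin is the TCP and whose axes are the tool frame's). Camera axes: x right, y down, z forward; pixel columns grow to the right and rows downward; lengths in m; the calibration is good to about 2 mm. A picture is of the moment at which its call begins: read the wrist's pose just before it. camera_params takes no time and is no camera call.
- bot.job_done(): hands the job in, once; it reports no verdict.
The state is a dict: "time": time; "q": joint angles; "qd": joint speeds; "joint_efforts": joint torques, N m; "ee_pos": TCP position; "tcp_rot": TCP orientation; "wrist_force": force on the tool from outside, world axes, zero at the start; "torque": the same for the moment, N m; "opening": finger opening in m.
Only numpy, scipy, OpenCV 4.12 (cv2) and the standard library are available. Lean on these libraries where they do the work, as an engineer would, in place of code of your own. Each camera call takes 0.05 s, during which the arm holds its last target.

## Task

Put the test gauge on the bench's compressed-air outlet: pull the coupler's sleeve back until it catches and stays back, take the gauge from the tool block and press its plug fully home so that the sleeve springs forward and locks it. Only then turn the outlet's valve lever fully open, in line with the pipe, and let go. Do not shove or knock over the groceries and the tape standing around.

Things in the scene. Friction and masses are not known exactly. Their poses are not given: they have to be found in the camera images.
- station: The air outlet, fixed to the table: low aluminium manifold with a brass ball valve, on a grey foot plate (110 x 300 mm). Origin on the table, 75 mm from the coupler's axis. z up, x away from its front, y along its pipe from valve to coupler. The manifold is 45 mm wide (x), its top 58 mm high; a blanked brass port (74 mm high) stands 70 mm from the coupler along -y.
- coupler_mouth (a point): Centre of the coupler's mouth, at its top rim, 112 mm above the table; axes as station's. The coupler stands upright, mouth up. Bore 25.6 mm wide with a funnelled rim 31 mm wide, in a round brass body 34 mm across; the sliding sleeve sits round that.
- sleeve_grip (a point): On the coupler's axis, half-way up the sleeve's barrel; moves with the sleeve. Barrel 40 mm across, 26 mm high (13 mm above and below this point); under it a knurled flange 50 mm across, 8 mm high, whose upper ledge lies 13 mm below this point. With the sleeve forward the barrel's top is 4 mm and the ledge 30 mm below the mouth.
- sleeve (a joint): How far the sleeve is pulled back (straight down), m: 0 = forward, as at the start; 0.014 = end. A spring drives it forward (4 N at 0, 12 N at the end). Forward, dogs bar the bore. Pulled 11 mm or more while empty, it catches and stays at about 0.010. A plug pressed home (about 8 N) trips it: it springs to 0 and locks. Withdrawing a half-entered plug trips it empty: pull it back anew.
- gauge: The loose test gauge, 0.3 to 0.5 kg, 132 mm high, upright in the tool block at the start; lift it straight up by 40 mm to clear the hole. Origin at the underside of its collar, as plug_collar. Dial towards its -x, z up along the plug's axis.
- gauge_case (a point): Centre of the gauge's round case, half-way through its thickness, on the plug's axis. Black rubber-booted case, 68 mm across and 37 mm thick (front to back, along its x), white dial on its -x side. Axes as gauge's.
- plug_collar (a point): On the plug's axis at the underside of the gauge's hexagonal collar (39 mm across), 65 mm below the case centre. Below it the steel plug, 24 mm across with a groove and a tapered nose, reaches down 33 mm. Fully home and locked, this point lies 0 to 1.5 mm above the coupler's mouth.
- tool_block: Wooden tool block fixed to the table, 85 x 160 mm (x, y), 42 mm high, origin at the centre of its underside. The gauge is parked in its hole at y = -40 mm; a screwdriver and a marker, up to 132 mm high, stand near y = +54 mm.
- valve_stem (a point): On the upright turning axis of the ball valve's lever, at the lever's mid-height, 89 mm above the table; 160 mm from the coupler's axis along -y. Axes as station's.
- lever_grip (a point): On the lever's centre line at mid-height, 75 mm out from the stem; moves with the lever, its -x points outwards. The lever is level and reaches 105 mm from the stem; its black grip (from 30 mm out) is 16 mm wide and 12 mm high. Only the foot plate and the pipe (up to 56 mm high) lie below the grip.
- valve (a joint): Angle of the valve lever, rad: 0 = shut, lever across the pipe, pointing to the front (-x); 1.571 = fully open (end stop), lever along the pipe, pointing away from the coupler (-y). Opens counter-clockwise seen from above, with light friction (2 to 3 N at the grip), and stays where it is left.
- cocoa: Bystander: round jar with screw lid, 85 mm across, 150 mm tall, behind the work area. Origin at the centre of its underside.
- oil_bottle: Bystander: bottle, 72 mm across, 235 mm tall, behind the work area. Origin at the centre of its underside.
- milk: Bystander: milk carton lying on its side, 75 x 187 x 75 mm with a cap at one end, behind the work area. Origin at the centre of its underside.
- can_a: Bystander: tin can, 74 mm across, 75 mm tall, in front of the air outlet. Origin at the centre of its underside.
- sauce: Bystander: small upright carton 45 x 62 x 85 mm, just behind the wooden tool block. Origin at the centre of its underside.
- tape_roll: Bystander: roll of packing tape lying flat, 90 mm across, 48 mm tall, in front of the tool block. Origin at the centre of its underside.

How it is judged:
By the outcome, as a careful person would: the job done as asked, in the order asked, and still so for the second after the job is handed in, with the robot touching nothing.
It also fails if it takes over 67 s, if anything falls off the work surface, if the arm or the gripper's body presses on something with over 40 N, if the wrist force passes 120 N, or if a joint passes its speed limit or range.

## Working session

There is one attempt and no reset: what is moved stays moved. The work goes in short steps, Python scripts to look and compute and a shell command to move; the robot and the scene stay as the last step left them, time stands still between calls to the robot, and variables do not carry over. Pictures are saved under pics/ and viewed, and the job is handed in when it is done.

```bash
ls; mkdir -p pics; python3 - <<'E'
from workcell import bot, optics
import cv2
o=bot.get_obs();print(o)
for n in ["scene","top","wrist"]:
    im=optics.camera(n);cv2.imwrite(f"pics/{n}0.png",im[:,:,::-1]);p=optics.camera_params(n);print(n,p)
E
```

```text
pics
{'time': 0.0, 'q': array([-6.58897915e+01,  5.01168048e+00,  1.00342192e+01,  9.51001928e+01,
       -3.08959101e-04,  9.00016710e+01]), 'qd': array([-0.03404608,  0.0440846 , -0.00095204,  0.0956864 , -0.06024022,
       -0.00343224]), 'joint_efforts': array([-8.89041730e-04, -5.20394969e+01,  4.64799929e+01,  1.64119672e-02,
       -5.72238790e-07, -1.84013615e-06]), 'ee_pos': array([ 0.22457385, -0.50180501,  0.2305754 ]), 'tcp_rot': array([ 1.79999689e+02,  7.76541145e-02, -6.58914625e+01]), 'wrist_force': array([0.03216137, 0.41601193, 0.06709162]), 'torque': array([-0.0006705 ,  0.05738894,  0.0253355 ]), 'opening': 0.08551553545634345}
scene {'camera_matrix': array([[395.0245272 ,   0.        , 318.29418738],
       [  0.        , 395.0245272 , 198.77415135],
       [  0.        ,   0.        ,   1.        ]]), 'R': array([[-0.08728256,  0.99603309,  0.01731577],
       [ 0.54514606,  0.06230528, -0.83602262],
       [-0.83378506, -0.06353057, -0.54842168]]), 't': array([ 0.07299595, -0.21617241,  1.3166714 ])}
top {'camera_matrix': array([[490.18015633,   0.        , 321
[... 185 characters left out ...]
   [-9.74452801e-01, -3.26687551e-02, -2.22203717e-01],
       [ 2.22323170e-01, -2.46407069e-05, -9.74973029e-01]]), 't': array([-0.03656552,  0.57606066,  1.22697763])}
wrist {'camera_matrix': array([[293.87214001,   0.        , 321.85218098],
       [  0.        , 293.87214001, 195.92920565],
       [  0.        ,   0.        ,   1.        ]]), 'mount': array([[ 9.99999880e-01,  4.47515085e-04,  2.00034152e-04,
         1.12110571e-03],
       [-4.87100883e-04,  9.52919407e-01,  3.03223296e-01,
        -7.86389853e-02],
       [-5.49194266e-05, -3.03223357e-01,  9.52919510e-01,
        -1.42329526e-01],
       [ 0.00000000e+00,  0.00000000e+00,  0.00000000e+00,
         1.00000000e+00]])}
```

View pics/scene0.png

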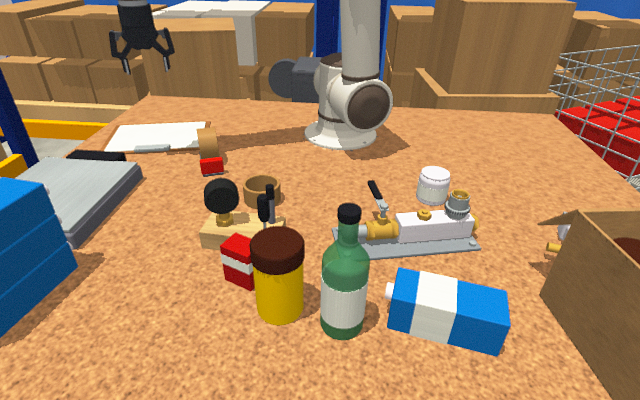

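View pics/top0.png

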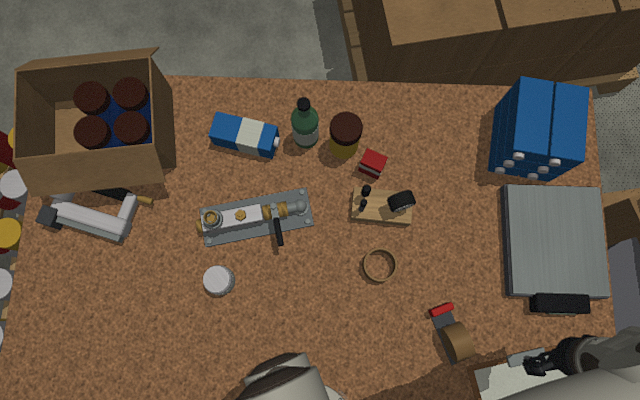

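View pics/wrist0.png

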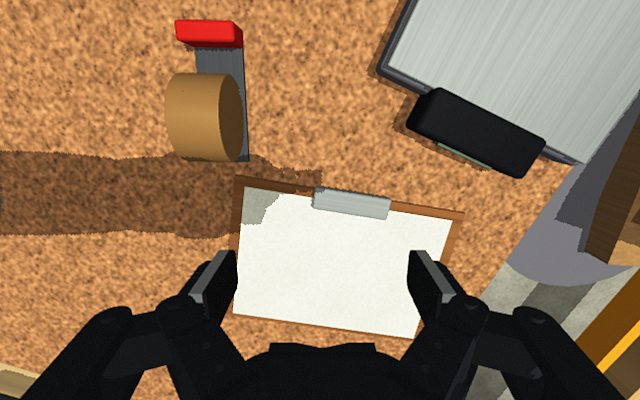

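The scene view looks back at the robot. In the top view the coupler is near px (211,217), the valve stem near (279,210) with the lever pointing to the robot, and the gauge near (401,201). Next I'll zoom in for exact pixels.

```bash
cat > h.py <<'E'
import numpy as np, cv2
from scipy.spatial.transform import Rotation as Ro
from workcell import bot, optics
def tool():
    o=bot.get_obs(); return Ro.from_euler('xyz',o['tcp_rot'],degrees=True).as_matrix(),np.array(o['ee_pos'])
def ray(name,uv,pose=None):
    p=optics.camera_params(name);d=np.linalg.inv(p['camera_matrix'])@np.array([uv[0],uv[1],1.])
    if name=='wrist':
        R,t=pose if pose else tool();M=p['mount']
        return R@M[:3,3]+t, R@M[:3,:3]@d
    R=p['R'];return -R.T@p['t'],R.T@d
def plane(name,uv,z,pose=None):
    c,d=ray(name,uv,pose);return c+d*(z-c[2])/d[2]
def tri(a,b):
    (c1,d1),(c2,d2)=a,b
    A=np.stack([d1,-d2],1);s=np.linalg.lstsq(A,c2-c1,rcond=None)[0]
    p1=c1+s[0]*d1;p2=c2+s[1]*d2;return (p1+p2)/2,np.linalg.norm(p1-p2)
def proj(name,X,pose=None):
    p=optics.camera_params(name)
    if name=='wrist':
        R,t=pose if pose else tool();M=p['mount'];x=M[:3,:3].T@(R.T@(np.array(X)-t)-M[:3,3])
    else: x=p['R']@np.array(X)+p['t']
    x=p['camera_matrix']@x;return x[:2]/x[2]
def totool(dw):
    R,_=tool();return R.T@np.array(dw)
def snap(name,f):
    pose=tool();im=optics.camera(name);cv2.imwrite(f"pics/{f}.png",im[:,:,::-1]);np.save(f"pics/{f}.npy",np.hstack([pose[0],pose[1][:,None]]));return im[:,:,::-1],pose
def crop(src,dst,x0,y0,w,h,k):
    im=cv2.imread(f"pics/{src}.png")[y0:y0+h,x0:x0+w];cv2.imwrite(f"pics/{dst}.png",cv2.resize(im,None,fx=k,fy=k,interpolation=cv2.INTER_CUBIC))
E
python3 - <<'E'
from h import *
crop('top0','tc1',190,175,130,75,6); crop('top0','tc2',340,140,90,150,4);crop('scene0','sc1',325,160,160,100,5);crop('scene0','sc2',195,160,100,100,5)
E
```

```text
(no output)
```

View pics/tc1.png

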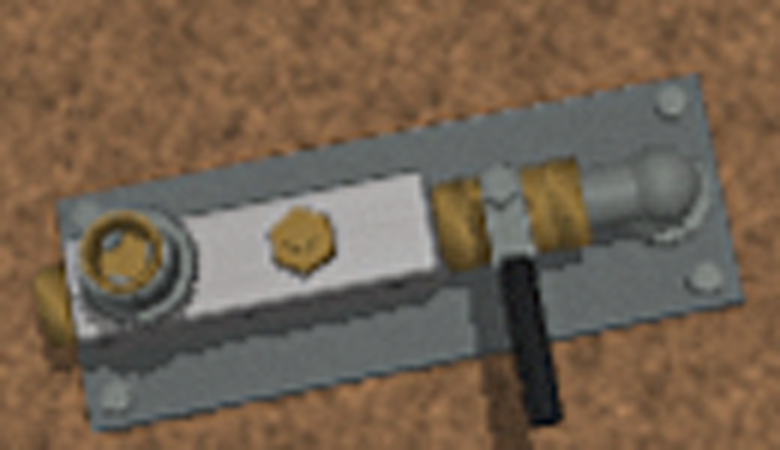

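View pics/tc2.png

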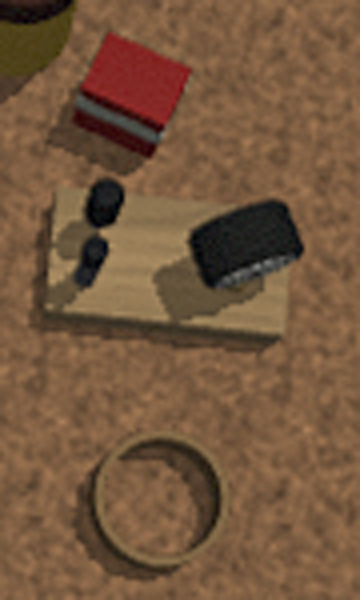

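View pics/sc1.png

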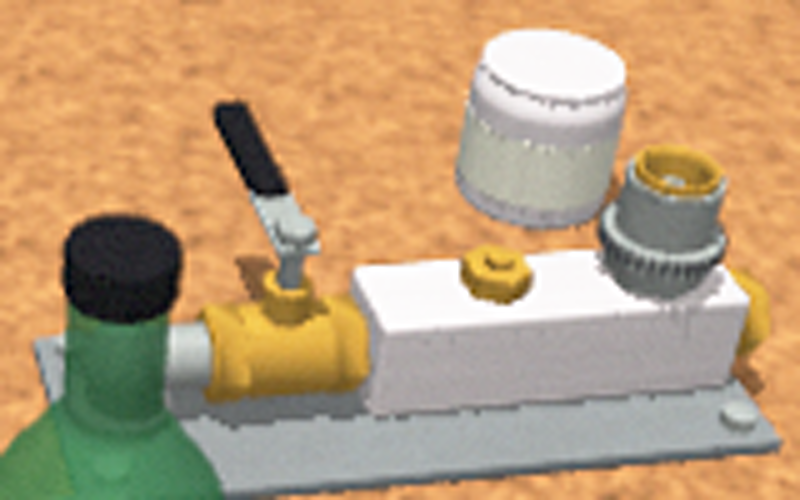

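View pics/sc2.png

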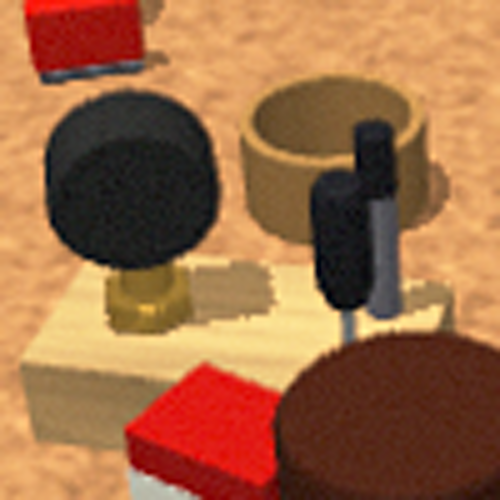

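```bash
python3 - <<'E'
from h import *
np.set_printoptions(precision=4,suppress=True)
T=lambda x,y:(190+x/6,175+y/6); S=lambda x,y:(325+x/5,160+y/5)
T2=lambda x,y:(340+x/4,140+y/4); S2=lambda x,y:(195+x/5,160+y/5)
m=plane('top',T(123,252),.112);ms=plane('scene',S(682,170),.112);print('mouth',m,ms,tri(ray('top',T(123,252)),ray('scene',S(682,170))))
s=plane('top',T(505,183),.097);print('stem',s,plane('scene',S(297,228),.097),np.linalg.norm((s-m)[:2]))
p=plane('top',T(302,240),.074);print('port',p,np.linalg.norm((p-m)[:2]))
l=plane('top',T(543,420),.090);print('levertip',l,np.linalg.norm((l-s)[:2]))
f=[plane('top',T(*c),.004)for c in[(57,197),(697,75),(743,297),(95,430)]];print('foot',np.array(f),np.mean(f,0))
d=f[0]-f[1];d2=f[3]-f[2];print('yaw', [np.degrees(np.arctan2(-v[0],v[1])) for v in(d,d2,m-s,m-p)])
print('gauge scene',plane('scene',S2(132,180),.107),'collar',plane('scene',S2(148,312),.045))
b=[plane('top',T2(*c),.042)for c in[(55,185),(295,210),(285,330),(45,315)]];print('block',np.array(b),np.mean(b,0))
v=b[0]-b[1];print(np.linalg.norm(v),np.degrees(np.arctan2(-v[0],v[1])))
g=[plane('top',T2(*c),.13)for c in[(195,238),(283,200),(303,243),(215,285)]];print('case',np.array(g))
print('tri',tri(ray('top',T2(246,243)),ray('scene',S2(132,180))))
print('can',plane('top',(218,280),.075),'sauce',plane('top',T2(130,80),.085),'tape',plane('top',T2(160,500),.048))
E
```

```text
mouth [0.5177 0.2608 0.112 ] [0.5204 0.263  0.112 ] (array([0.5182, 0.2624, 0.1105]), np.float64(0.002617398575686992))
stem [0.5558 0.1039 0.097 ] [0.5582 0.1069 0.097 ] 0.1614408668666445
port [0.5327 0.1926 0.074 ] 0.06978976011317262
levertip [0.4557 0.0831 0.09  ] 0.1023065558008327
foot [[0.5626 0.3179 0.004 ]
 [0.6302 0.027  0.004 ]
 [0.5265 0.002  0.004 ]
 [0.4561 0.2914 0.004 ]] [0.5438 0.1596 0.004 ]
yaw [np.float64(13.081164654977226), np.float64(13.67362919332946), np.float64(13.680686792333589), np.float64(12.408584151750365)]
gauge scene [ 0.5755 -0.2198  0.107 ] collar [ 0.5807 -0.2189  0.045 ]
block [[ 0.6282 -0.1028  0.042 ]
 [ 0.6162 -0.265   0.042 ]
 [ 0.5337 -0.2575  0.042 ]
 [ 0.5385 -0.0977  0.042 ]] [ 0.5792 -0.1807  0.042 ]
0.1626797647267436 -4.215719580824532
case [[ 0.5736 -0.1852  0.13  ]
 [ 0.6001 -0.2405  0.13  ]
 [ 0.5727 -0.2528  0.13  ]
 [ 0.544  -0.1977  0.13  ]]
tri (array([ 0.5766, -0.2201,  0.1077]), np.float64(0.0014375494537538713))
can [0.364  0.2371 0.075 ] sauce [ 0.6903 -0.1483  0.085 ] tape [ 0.4176 -0.1742  0.048 ]
```

```bash
cat >> h.py <<'E'
def to(xyz,yaw):
    R,t=tool();G=Ro.from_euler('xyz',[180,0,yaw],degrees=True).as_matrix()
    print('shift',np.round(R.T@(np.array(xyz)-t),4),'rot',np.round(Ro.from_matrix(R.T@G).as_rotvec(),4))
def st():
    o=bot.get_obs();print(round(o['time'],2),np.round(o['ee_pos'],4),np.round(o['tcp_rot'],2),'F',np.round(o['wrist_force'],1),'T',np.round(o['torque'],2),'op',round(o['opening'],4),'q',np.round(o['q'],1))
E
python3 - <<'E'
from h import *
to([.519,.262,.21],13.3)
E
```

```text
shift [-0.577  -0.5807  0.0213] rot [-7.0000e-04  8.0000e-04 -1.3822e+00]
```

```bash
python3 -m creep '[[-0.577,-0.581,0.0,0,0,-1.382,1],[-0.577,-0.581,0.0,0,0,-1.382,1],[-0.577,-0.581,0.0,0,0,-1.382,1],[-0.577,-0.581,0.0,0,0,-1.382,1],[-0.577,-0.581,0.0,0,0,-1.382,1],[-0.577,-0.581,0.0,0,0,-1.382,1],[-0.577,-0.581,0.0,0,0,-1.382,1],[-0.577,-0.581,0.0,0,0,-1.382,1]]' 40; python3 -c "
from h import *
st();to([.519,.262,.21],13.3)"
```

```text
time: 0.95
ee_pos: [0.3687, -0.1269, 0.2313]
tcp_rot: [180.0, -0.0, 3.2]
wrist_force: [0.9, -1.3, 0.7]
opening: 0.0851
0.95 [ 0.3687 -0.1269  0.2313] [ 1.7999e+02 -3.0000e-02  3.2000e+00] F [ 0.9 -1.3  0.7] T [-0.1  -0.1   0.01] op 0.0851 q [-19.  -16.7  -9.8  96.9   0.   67.8]
shift [ 0.1717 -0.3799  0.0214] rot [ 0.0003 -0.0006 -0.1764]
```

```bash
python3 -m creep '[[0.1717,-0.38,0.021,0,0,-0.176,1],[0.1717,-0.38,0.021,0,0,-0.176,1],[0.1717,-0.38,0.021,0,0,-0.176,1],[0.1717,-0.38,0.021,0,0,-0.176,1],[0.1717,-0.38,0.021,0,0,-0.176,1],[0.1717,-0.38,0.021,0,0,-0.176,1],[0.1717,-0.38,0.021,0,0,-0.176,1],[0.1717,-0.38,0.021,0,0,-0.176,1]]'; python3 -c "
from h import *
st();to([.519,.262,.21],13.3)
snap('wrist','w1')"
```

```text
time: 1.75
ee_pos: [0.5149, 0.2452, 0.2108]
tcp_rot: [180.0, 0.0, 13.0]
wrist_force: [0.1, -0.7, 0.8]
opening: 0.0853
1.75 [0.5149 0.2452 0.2108] [1.7999e+02 1.0000e-02 1.2970e+01] F [ 0.1 -0.7  0.8] T [-0.03 -0.11 -0.  ] op 0.0853 q [ 25.5   7.4  10.4  93.   -0.  102.5]
shift [ 0.0078 -0.0154  0.0008] rot [ 0.0001  0.0001 -0.0057]
```

View pics/w1.png

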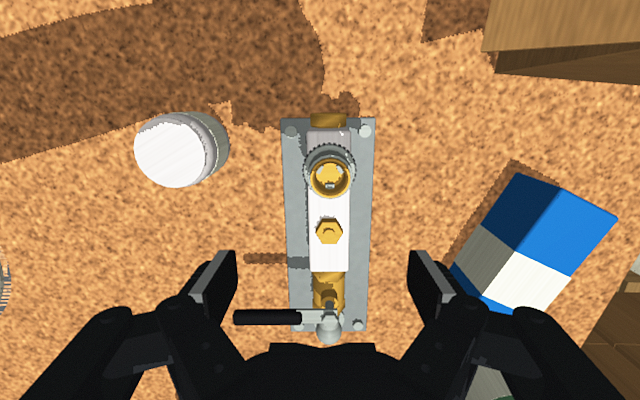

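The wrist view shows the coupler mouth near (330,178), the port at (329,231), and the lever pointing left (front), with its grip at about (270,317). Now for the exact mouth centre.

```bash
python3 -c "
from h import *
im,p=snap('wrist','w2');st()
crop('w2','w2c',290,130,80,120,5)
h=cv2.cvtColor(im,cv2.COLOR_BGR2HSV);m=((h[...,0]>15)&(h[...,0]<32)&(h[...,1]>110)).astype(np.uint8)
m[:,:295]=0;m[:,365:]=0
n,l,s,c=cv2.connectedComponentsWithStats(m)
for i in range(1,n):
  if s[i,4]>60: print(s[i],c[i])
"
```

```text
1.85 [0.5153 0.2475 0.208 ] [-179.99    0.2    13.18] F [-0.5 -1.5 -1.3] T [-0.06  0.01  0.04] op 0.0856 q [ 25.6   7.8  10.5  92.9   0.  102.4]
[316  21  13  16  87] [321.6091954   27.95402299]
[345  79  20  20 107] [355.82242991  87.99065421]
[308 117  37  16 534] [325.66292135 124.76217228]
[ 307  165   40   40 1111] [326.76057606 184.29882988]
[313 224  27  25 530] [326.2509434  236.14339623]
[ 310  278   33   43 1102] [326.25136116 295.40744102]
```

View pics/w2c.png

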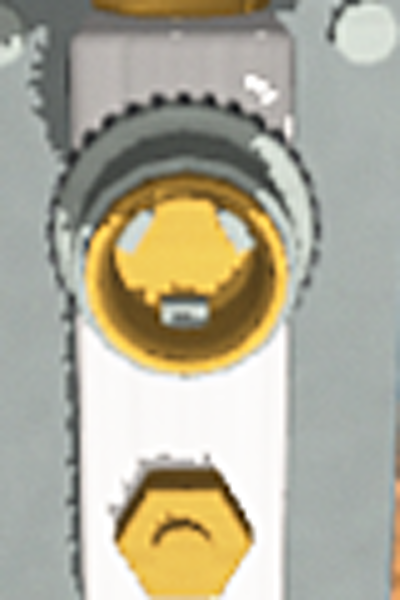

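```bash
python3 -c "
from h import *
im,p=snap('wrist','w3');st()
h=cv2.cvtColor(im,cv2.COLOR_BGR2HSV);m=((h[...,0]>15)&(h[...,0]<32)&(h[...,1]>110)).astype(np.uint8)
m[:,:295]=0;m[:,365:]=0
n,l,s,c=cv2.connectedComponentsWithStats(m)
b=[(s[i,0]+s[i,2]/2-.5,s[i,1]+s[i,3]/2-.5) for i in range(1,n) if s[i,4]>450];print(b)
M=plane('wrist',b[1],.112,p);P=plane('wrist',b[2],.074,p);print(p[1],M,P,np.linalg.norm((M-P)[:2]),np.degrees(np.arctan2(-(M-P)[0],(M-P)[1])))
W=np.load('pics/w2.npy');print(plane('wrist',(327,184.7),.112,(W[:,:3],W[:,3])))
to([M[0],M[1],.12],13.3)
"
```

```text
1.9 [0.5146 0.2453 0.2089] [179.96   0.2   13.14] F [-0.5  0.4 -0.9] T [-0.01 -0.02  0.01] op 0.0855 q [ 25.5   7.6  10.4  93.    0.  102.3]
[(np.float64(328.0), np.float64(122.0)), (np.float64(329.5), np.float64(180.5)), (np.float64(328.0), np.float64(234.0)), (np.float64(328.0), np.float64(296.5))]
[0.51531779 0.24752357 0.20795822] [0.51911745 0.26325402 0.112     ] [0.53423514 0.19815549 0.074     ] 0.06683085644615831 13.073940358685606
[0.51924142 0.26254124 0.112     ]
shift [ 0.0088 -0.0165  0.0889] rot [ 0.0006  0.0034 -0.0028]
```

```bash
python3 -m creep '[[0.0085,-0.016,0.02,0,0,0,1],[0.0085,-0.016,0.05,0,0,0,1],[0.0085,-0.016,0.08,0,0,0,1],[0.0085,-0.016,0.11,0,0,0,1],[0.0085,-0.016,0.115,0,0,0,1],[0.0085,-0.016,0.115,0,0,0,1]]'; python3 -c "
from h import *
st();snap('wrist','w4');snap('scene','s4');crop('s4','s4c',380,80,140,140,5);to([.519,.2627,.085],13.3)"
```

```text
time: 2.5
ee_pos: [0.5189, 0.2596, 0.0962]
tcp_rot: [180.0, 0.1, 12.9]
wrist_force: [-0.5, 0.3, -0.1]
opening: 0.0852
2.5 [0.5189 0.2596 0.0962] [1.7998e+02 6.0000e-02 1.2900e+01] F [-0.5  0.3 -0.1] T [0.01 0.02 0.03] op 0.0852 q [ 26.6   8.6  -0.8  80.6  -0.  103.7]
shift [-0.0005 -0.0025  0.0132] rot [-0.0005 -0.0023 -0.0066]
```

View pics/w4.png

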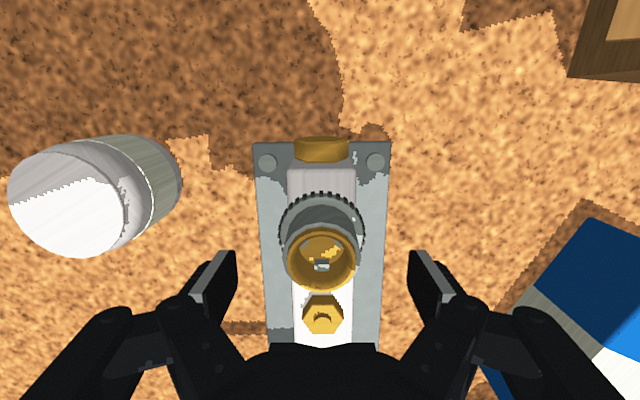

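View pics/s4c.png

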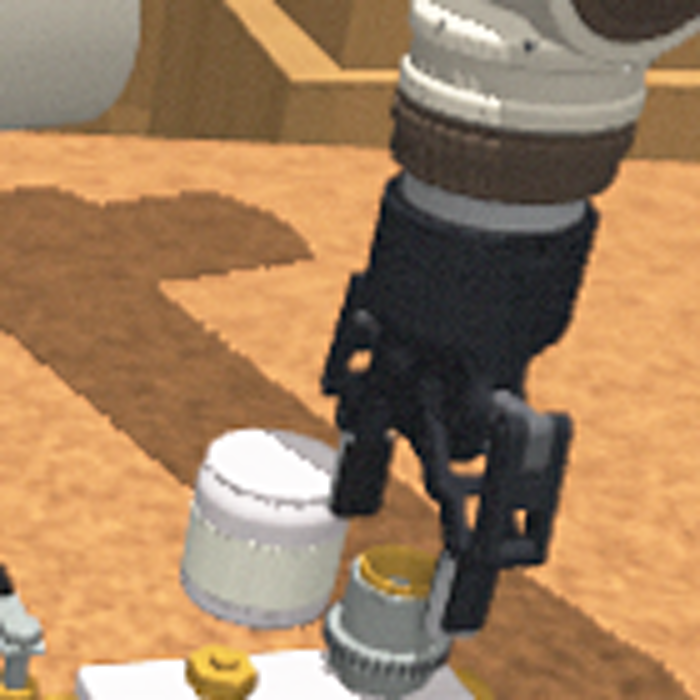

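Fingers straddle the coupler; the mouth rim is centred near px (321,262), level with the jaw middle in x.

```bash
python3 -c "
from h import *
W=np.load('pics/w4.npy');im=cv2.imread('pics/w4.png')
h=cv2.cvtColor(im,cv2.COLOR_BGR2HSV);m=((h[...,0]>15)&(h[...,0]<32)&(h[...,1]>100)).astype(np.uint8)
n,l,s,c=cv2.connectedComponentsWithStats(m[:,270:370].copy())
for i in range(1,n):
  if s[i,4]>800: print(s[i]+[270,0,0,0,0])
P=plane('wrist',(321,262),.112,(W[:,:3],W[:,3]));print(P,W[:,:3].T@(P-W[:,3]))
"
```

```text
[337  32  33  87 949]
[ 294  136   55   27 1342]
[ 287  227   69   66 3315]
[ 302  295   42   39 1282]
[0.51900121 0.26248248 0.112     ] [ 0.00067777 -0.00278987 -0.01578895]
```

```bash
python3 -m creep '[[0.0005,-0.0027,0.008,0,0,-0.006,0.56],[0.0005,-0.0027,0.008,0,0,-0.006,0.56],[0.0005,-0.0027,0.008,0,0,-0.006,0.56],[0.0005,-0.0027,0.008,0,0,-0.006,0.56],[0.0005,-0.0027,0.008,0,0,-0.006,0.56],[0.0005,-0.0027,0.008,0,0,-0.006,0.4],[0.0005,-0.0027,0.008,0,0,-0.006,0.4],[0.0005,-0.0027,0.008,0,0,-0.006,0.4]]' 30; python3 -c "
from h import *
st();snap('scene','s5');crop('s5','s5c',380,80,140,140,5)"
```

```text
time: 3.4
ee_pos: [0.518, 0.263, 0.0883]
tcp_rot: [-180.0, 0.1, 13.3]
wrist_force: [-7.9, -1.5, 4.5]
opening: 0.0384
3.4 [0.518  0.263  0.0883] [-1.800e+02  1.400e-01  1.331e+01] F [-7.9 -1.5  4.5] T [-0.32  1.29 -0.01] op 0.0384 q [ 26.9   8.9  -1.4  79.8   0.  103.6]
```

View pics/s5c.png

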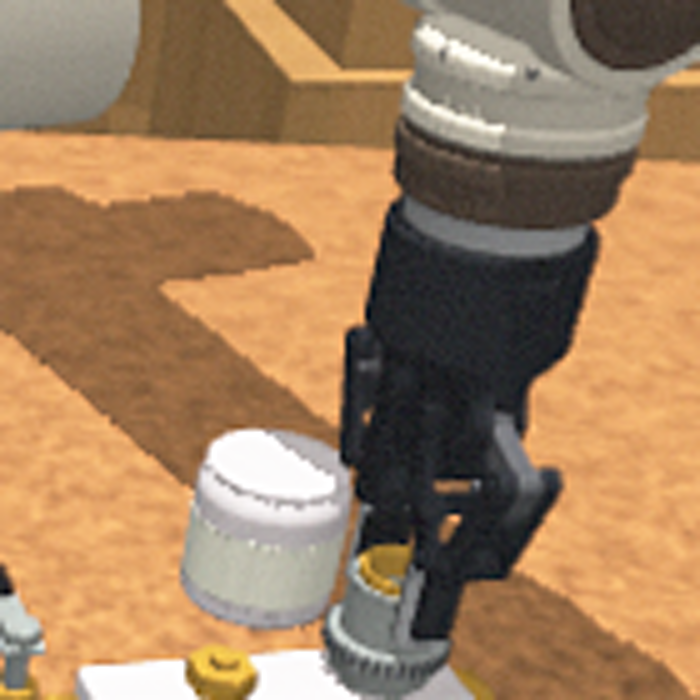

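```bash
python3 -m creep '[[0.0008,0,0.003,0,0,0,0.35],[0.0008,0,0.006,0,0,0,0.35],[0.0008,0,0.009,0,0,0,0.35],[0.0008,0,0.012,0,0,0,0.35],[0.0008,0,0.012,0,0,0,0.35]]' 30; python3 -c "
from h import *
st();snap('scene','s6');crop('s6','s6c',380,80,140,140,5)"
```

```text
time: 3.95
ee_pos: [0.5181, 0.263, 0.0765]
tcp_rot: [-180.0, 0.2, 13.3]
wrist_force: [-12.5, -3.8, 11.4]
opening: 0.0382
3.95 [0.5181 0.263  0.0765] [-180.      0.2    13.31] F [-12.5  -3.8  11.4] T [-0.66  2.3   0.01] op 0.0382 q [ 2.690e+01  9.200e+00 -2.400e+00  7.860e+01  1.000e-01  1.036e+02]
```

View pics/s6c.png

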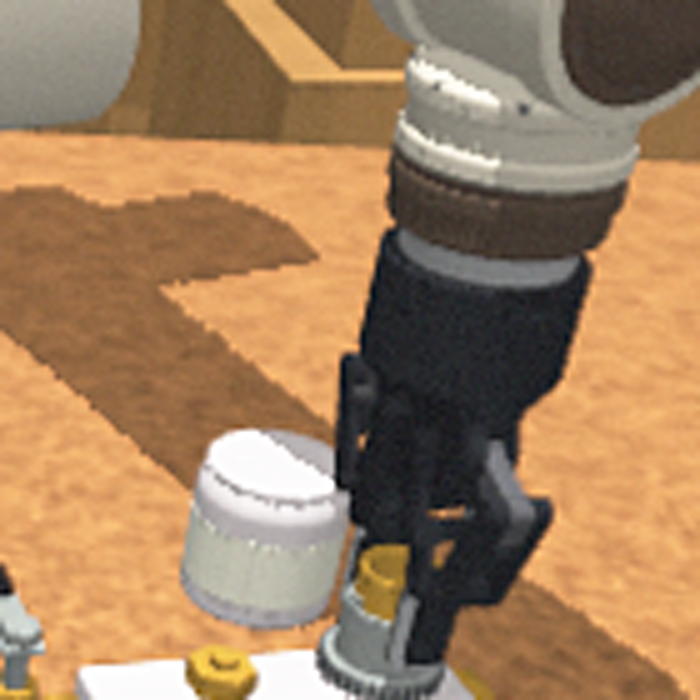

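```bash
python3 -m creep '[[-0.001,0,0.001,0,0,0,0.35],[-0.0015,0,0.002,0,0,0,0.35],[-0.0015,0,0.002,0,0,0,0.35]]' 30; python3 -c "
from h import *
st()"
```

```text
time: 4.3
ee_pos: [0.518, 0.263, 0.0755]
tcp_rot: [-180.0, 0.0, 13.3]
wrist_force: [-7.7, -2.3, 11.2]
opening: 0.038
4.3 [0.518  0.263  0.0755] [-1.7998e+02  1.0000e-02  1.3300e+01] F [-7.7 -2.3 11.2] T [-0.5   1.32  0.03] op 0.038 q [ 26.9   9.   -2.7  78.3   0.  103.6]
```

```bash
python3 -m creep '[[0,0,0,0,0,0,1],[0,0,0,0,0,0,1],[0,0,0,0,0,0,1],[0,0,0,0,0,0,1],[0,0,-0.05,0,0,0,1],[0,0,-0.1,0,0,0,1],[0,0,-0.12,0,0,0,1],[0,0,-0.12,0,0,0,1]]'; python3 -c "
from h import *
st();snap('scene','s7');crop('s7','s7c',380,100,140,140,5);snap('wrist','w7');crop('w7','w7c',260,120,120,120,5)"
```

```text
time: 5.1
ee_pos: [0.5199, 0.2637, 0.198]
tcp_rot: [-179.9, -0.3, 13.3]
wrist_force: [-0.9, 0.9, 0.1]
opening: 0.0853
5.1 [0.5199 0.2637 0.198 ] [-179.92   -0.33   13.29] F [-0.9  0.9  0.1] T [-0.01 -0.04  0.02] op 0.0853 q [ 26.9   8.6  10.4  91.4  -0.  103.6]
```

View pics/s7c.png

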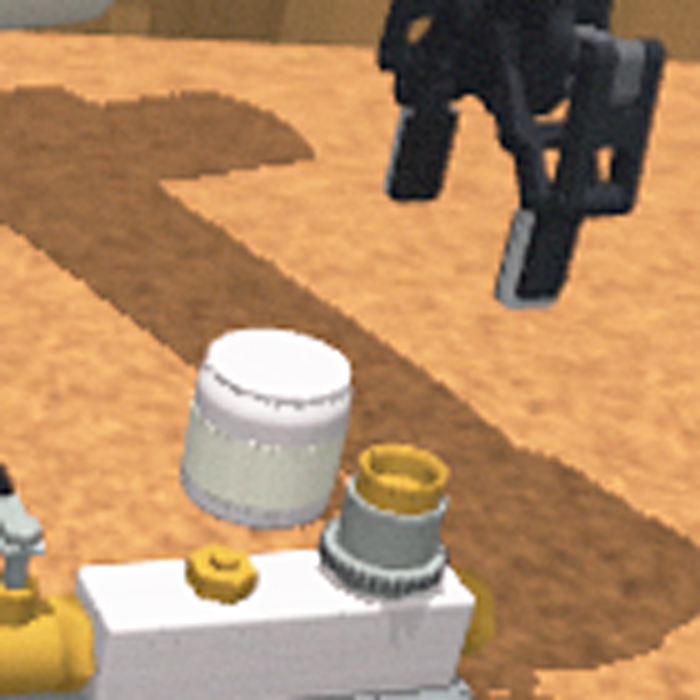

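View pics/w7c.png

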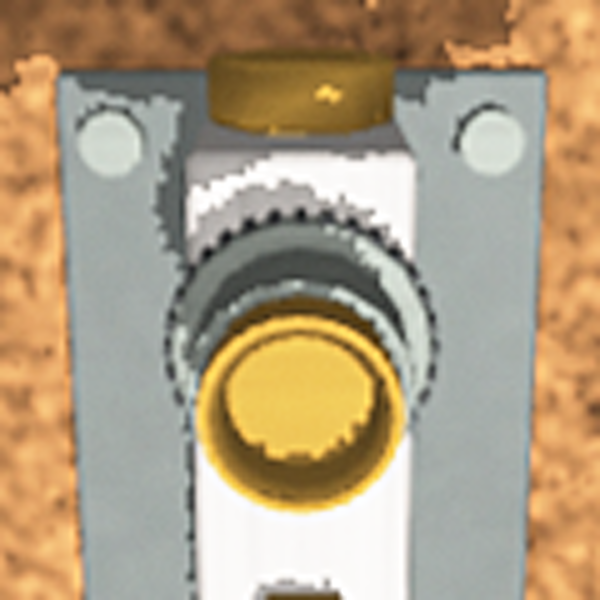

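The sleeve is held back: brass body shows above it and the dogs are out of the bore. The rim centre is at (320,202). Now to the gauge.

```bash
python3 -c "
from h import *
W=np.load('pics/w7.npy');P=plane('wrist',(320.2,202.2),.112,(W[:,:3],W[:,3]));print(P)
to([.577,-.22,.24],25)"
```

```text
[0.51943711 0.26304998 0.112     ]
shift [-0.0543  0.4836 -0.0463] rot [-0.     -0.     -0.2044]
```

```bash
python3 -m creep '[[0,0,-0.045,0,0,-0.1,1],[-0.0543,0.4836,-0.045,0,0,-0.204,1],[-0.0543,0.4836,-0.045,0,0,-0.204,1],[-0.0543,0.4836,-0.045,0,0,-0.204,1],[-0.0543,0.4836,-0.045,0,0,-0.204,1],[-0.0543,0.4836,-0.045,0,0,-0.204,1],[-0.0543,0.4836,-0.045,0,0,-0.204,1],[-0.0543,0.4836,-0.045,0,0,-0.204,1]]'; python3 -c "
from h import *
st();to([.577,-.22,.24],25)"
```

```text
time: 6.0
ee_pos: [0.5599, -0.0864, 0.2371]
tcp_rot: [-179.9, 0.1, 25.0]
wrist_force: [0.5, 0.0, 1.1]
opening: 0.0849
6.0 [ 0.5599 -0.0864  0.2371] [-1.7991e+02  1.3000e-01  2.4980e+01] F [0.5 0.  1.1] T [ 0.04 -0.11  0.03] op 0.0849 q [-8.8  7.6 13.6 96.1  0.  56.2]
shift [-0.0409  0.1284 -0.003 ] rot [-0.0016  0.0023 -0.0003]
```

```bash
python3 -m creep '[[-0.041,0.128,-0.002,0,0,0,1],[-0.041,0.128,-0.002,0,0,0,1],[-0.041,0.128,-0.002,0,0,0,1],[-0.041,0.128,-0.002,0,0,0,1],[-0.041,0.128,-0.002,0,0,0,1]]'; python3 -c "
from h import *
st();snap('wrist','w8')"
```

```text
time: 6.5
ee_pos: [0.5769, -0.2182, 0.2389]
tcp_rot: [-179.8, 0.1, 24.9]
wrist_force: [-0.2, 0.7, -0.2]
opening: 0.0855
6.5 [ 0.5769 -0.2182  0.2389] [-1.7985e+02  1.3000e-01  2.4880e+01] F [-0.2  0.7 -0.2] T [-0.02 -0.01 -0.02] op 0.0855 q [-20.7  15.   22.3  97.6   0.   44.4]
```

View pics/w8.png

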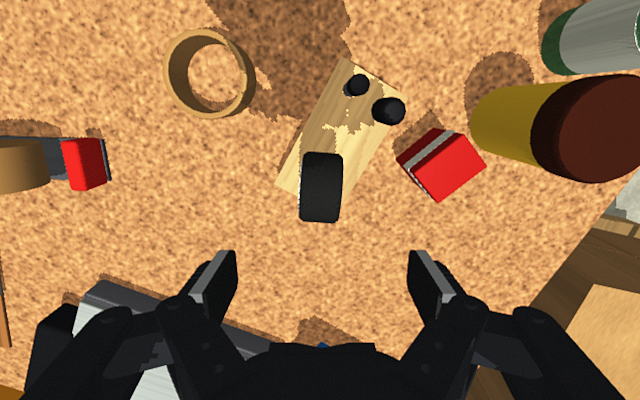

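```bash
python3 - <<'E'
from h import *
im=cv2.imread('pics/w8.png');W=np.load('pics/w8.npy');p=(W[:,:3],W[:,3])
m=(im.max(2)<60).astype(np.uint8);m[:,:290]=0;m[:,350:]=0;m[:140]=0;m[235:]=0
c=max(cv2.findContours(m,0,1)[0],key=cv2.contourArea);r=cv2.minAreaRect(c);b=cv2.boxPoints(r);print(r,b)
P=np.array([plane('wrist',q,.125,p) for q in b]);print(P)
e=[P[i]-P[(i+1)%4] for i in range(2)];print([ (np.linalg.norm(v),np.degrees(np.arctan2(v[1],v[0]))) for v in e])
print('centre',P.mean(0), 'tool', p[0].T@(P.mean(0)-p[1]))
crop('w8','w8c',280,130,80,110,6)
E
```

```text
((320.9106750488281, 187.04556274414062), (41.384456634521484, 69.38689422607422), 3.945185899734497) [[297.8805  220.23312]
 [302.65448 151.01065]
 [343.94086 153.858  ]
 [339.16687 223.08047]]
[[ 0.56928775 -0.25347625  0.125     ]
 [ 0.54709908 -0.19199791  0.125     ]
 [ 0.5808892  -0.17904823  0.125     ]
 [ 0.6057419  -0.23971597  0.125     ]]
[(np.float64(0.06535995377462198), np.float64(-70.15454947407343)), (np.float64(0.036186549962800366), np.float64(-159.0312348933184))]
centre [ 0.57575448 -0.21605959  0.125     ] tool [ 0.00012569 -0.0021523   0.11390152]
```

View pics/w8c.png

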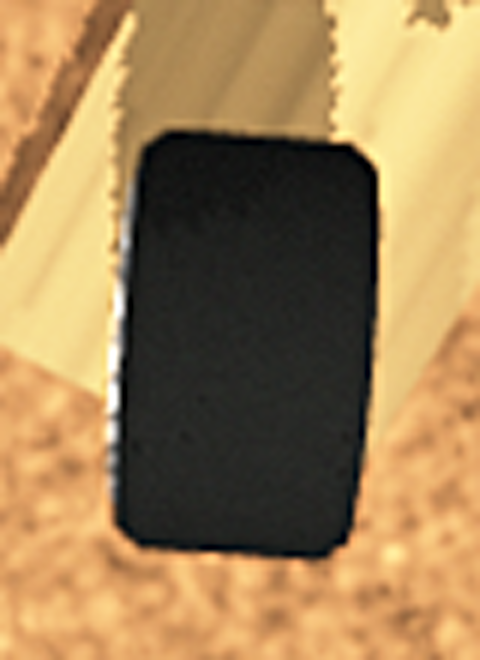

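```bash
python3 -c "
from h import *
st();to([.5765,-.2195,.085],20.5)"
```

```text
6.55 [ 0.577  -0.2174  0.2396] [-1.7988e+02  9.0000e-02  2.4960e+01] F [-0.2  0.6  0.3] T [-0.01 -0.04  0.01] op 0.0855 q [-20.6  14.9  22.3  97.6   0.   44.4]
shift [-0.0011  0.002   0.1545] rot [-0.002   0.0017  0.0779]
```

```bash
python3 -m creep '[[-0.001,0.002,0.03,0,0,0.078,1],[-0.001,0.002,0.07,0,0,0.078,1],[-0.001,0.002,0.11,0,0,0.078,1],[-0.001,0.002,0.14,0,0,0.078,1],[-0.001,0.002,0.1545,0,0,0.078,1],[-0.001,0.002,0.1545,0,0,0.078,1],[-0.001,0.002,0.1545,0,0,0.078,1]]'; python3 -c "
from h import *
st();snap('wrist','w9');snap('scene','s9');crop('s9','s9c',150,100,140,140,5)"
```

```text
time: 7.25
ee_pos: [0.5779, -0.2195, 0.0881]
tcp_rot: [179.9, -0.1, 20.6]
wrist_force: [0.6, 0.3, -0.0]
opening: 0.0849
7.25 [ 0.5779 -0.2195  0.0881] [ 1.7995e+02 -6.0000e-02  2.0560e+01] F [ 0.6  0.3 -0. ] T [ 0.   -0.   -0.02] op 0.0849 q [-20.8  13.8   4.2  80.4   0.   48.6]
```

View pics/w9.png

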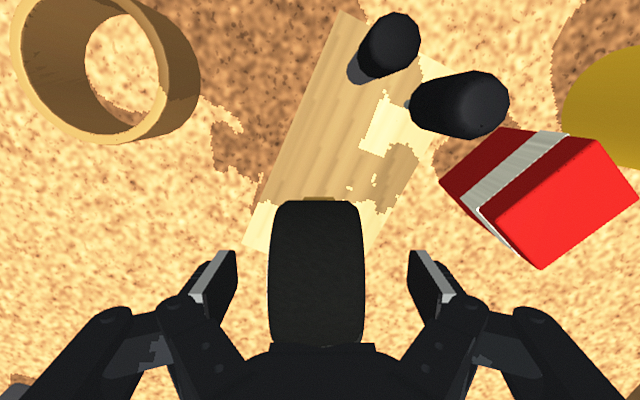

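View pics/s9c.png

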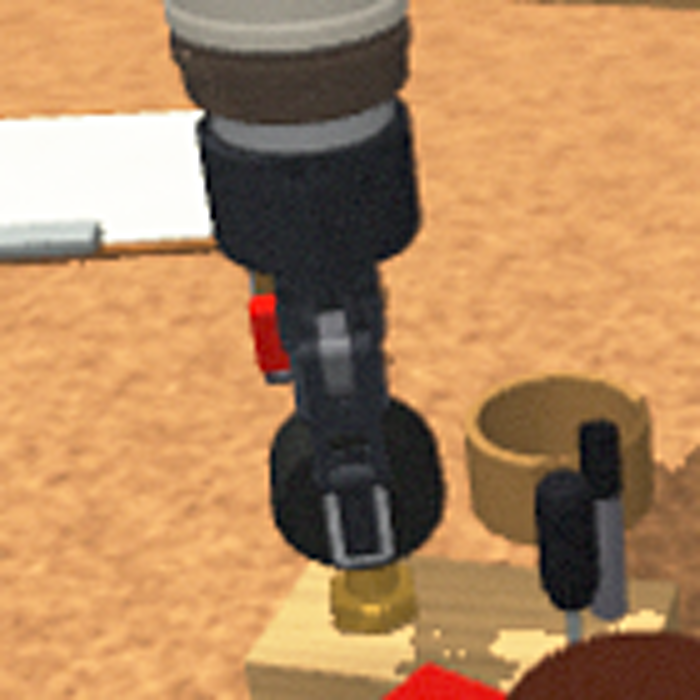

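The case sits square between the pads (px 268–364 against fingers at 237 and 408). Closing.

```bash
python3 -m creep '[[-0.001,0,0.001,0,0,0,0.3],[-0.001,0,0.001,0,0,0,0.3],[-0.001,0,0.001,0,0,0,0.3],[-0.001,0,0.001,0,0,0,0.3],[-0.001,0,0.001,0,0,0,0.3],[-0.001,0,0.001,0,0,0,0.3],[-0.001,0,0.001,0,0,0,0.3]]' 70; python3 -c "
from h import *
st()"
```

```text
time: 8.05
ee_pos: [0.5766, -0.2204, 0.0861]
tcp_rot: [180.0, -0.0, 20.5]
wrist_force: [-1.3, -0.1, 5.5]
opening: 0.0364
8.05 [ 0.5766 -0.2204  0.0861] [ 1.7997e+02 -3.0000e-02  2.0510e+01] F [-1.3 -0.1  5.5] T [ 0.19  0.07 -0.02] op 0.0364 q [-20.9  13.7   3.9  80.2   0.   48.6]
```

```bash
python3 -m creep '[[0,0,-0.01,0,0,0,0.3],[0,0,-0.03,0,0,0,0.3],[0,0,-0.055,0,0,0,0.3],[0,0,-0.09,0,0,0,0.3],[0,0,-0.13,0,0,0,0.3],[0,0,-0.16,0,0,0,0.3],[0,0,-0.16,0,0,0,0.3]]'; python3 -c "
from h import *
st();snap('scene','s10');crop('s10','s10c',150,60,140,140,5);to([.519,.2627,.246],13.3)"
```

```text
time: 8.75
ee_pos: [0.5773, -0.2207, 0.2503]
tcp_rot: [179.8, -0.2, 20.5]
wrist_force: [0.2, 0.1, -4.0]
opening: 0.0366
8.75 [ 0.5773 -0.2207  0.2503] [179.77  -0.25  20.51] F [ 0.2  0.1 -4. ] T [-0.04  0.01  0.02] op 0.0366 q [-20.9  14.9  23.5  98.3  -0.   48.6]
shift [ 0.115  -0.4729  0.0007] rot [ 0.0017 -0.0021  0.1259]
```

View pics/s10c.png

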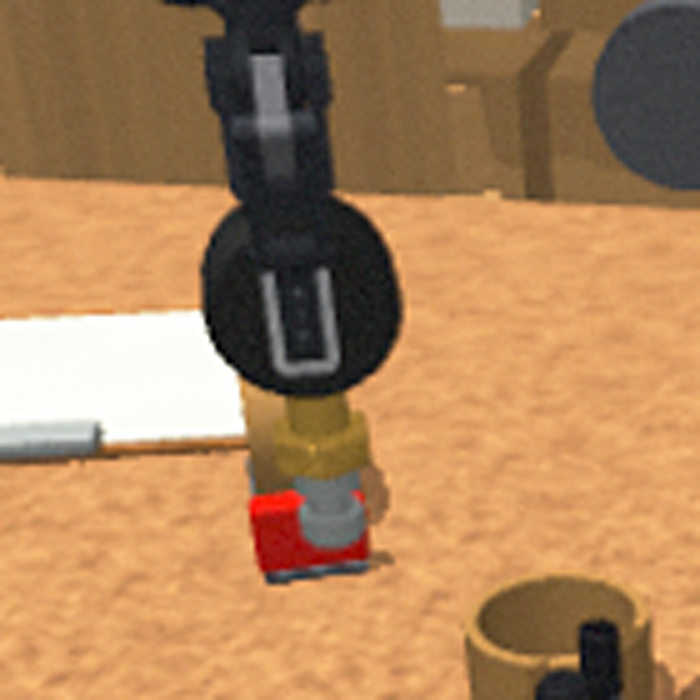

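```bash
python3 - <<'E'
from h import *
x,y=.577,-.2205
z0=.2475+.021
for n,z in(('case',z0),('collar',z0-.065),('nose',z0-.098),('bot',z0-.034)):
    print(n,(proj('scene',[x,y,z])-[150,60])*5)
E
```

```text
case [300.56182722 300.62752782]
collar [323.67750749 465.06128724]
nose [334.57894132 542.60881031]
bot [312.93822418 388.66722452]
```

Gauge held upright: collar and nose pixels lie within about 0.5 image px of the vertical through the TCP. Carrying it over.

```bash
python3 -m creep '[[0.01,-0.04,0,0,0,0.02,0.3],[0.02,-0.08,0,0,0,0.04,0.3],[0.031,-0.125,0,0,0,0.06,0.3],[0.042,-0.17,0,0,0,0.08,0.3],[0.053,-0.215,0,0,0,0.1,0.3],[0.064,-0.26,0,0,0,0.126,0.3],[0.075,-0.305,0,0,0,0.126,0.3],[0.086,-0.35,0,0,0,0.126,0.3]]'; python3 -c "
from h import *
st();to([.519,.2627,.25],13.3)"
```

```text
time: 9.6
ee_pos: [0.5332, 0.1392, 0.2434]
tcp_rot: [180.0, 0.2, 13.3]
wrist_force: [1.0, 0.3, -3.6]
opening: 0.0361
9.6 [0.5332 0.1392 0.2434] [179.99   0.18  13.29] F [ 1.   0.3 -3.6] T [-0.03 -0.1  -0.  ] op 0.0361 q [14.6  5.6 12.1 96.7 -0.  91.4]
shift [ 0.0146 -0.1234 -0.0066] rot [ 0.0002  0.0031 -0.0003]
```

```bash
python3 -m creep '[[0.005,-0.04,-0.003,0,0,0,0.3],[0.01,-0.08,-0.003,0,0,0,0.3],[0.0146,-0.115,-0.003,0,0,0,0.3],[0.0146,-0.1234,-0.003,0,0,0,0.3],[0.0146,-0.1234,-0.003,0,0,0,0.3],[0.0146,-0.1234,-0.003,0,0,0,0.3]]'; python3 -c "
from h import *
st();to([.519,.2627,.25],13.3);snap('scene','s11');crop('s11','s11c',390,60,120,160,5);crop('s11','x',390,60,120,160,3);snap('wrist','w11');snap('top','t11');crop('t11','t11c',150,160,120,90,6)"
```

```text
time: 10.2
ee_pos: [0.52, 0.2602, 0.2475]
tcp_rot: [179.9, 0.1, 13.3]
wrist_force: [0.8, -0.3, -3.5]
opening: 0.0362
10.2 [0.52   0.2602 0.2475] [1.7995e+02 1.1000e-01 1.3290e+01] F [ 0.8 -0.3 -3.5] T [-0.04  0.02 -0.  ] op 0.0362 q [ 26.6  10.   17.4  97.6  -0.  103.3]
shift [-0.0004 -0.0026 -0.0025] rot [ 0.0009  0.0019 -0.0002]
```

View pics/x.png

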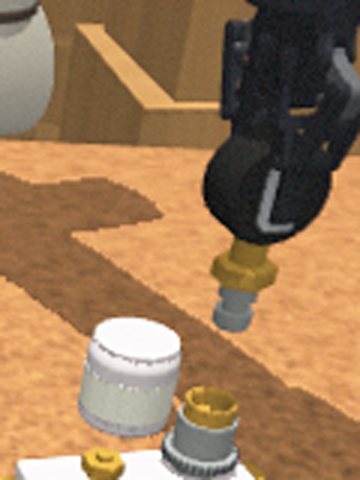

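View pics/w11.png

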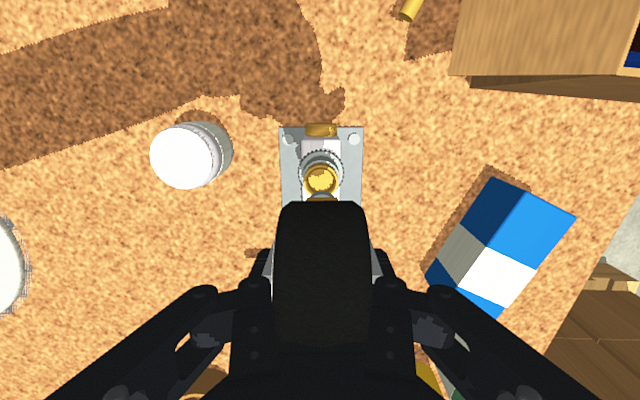

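View pics/t11c.png

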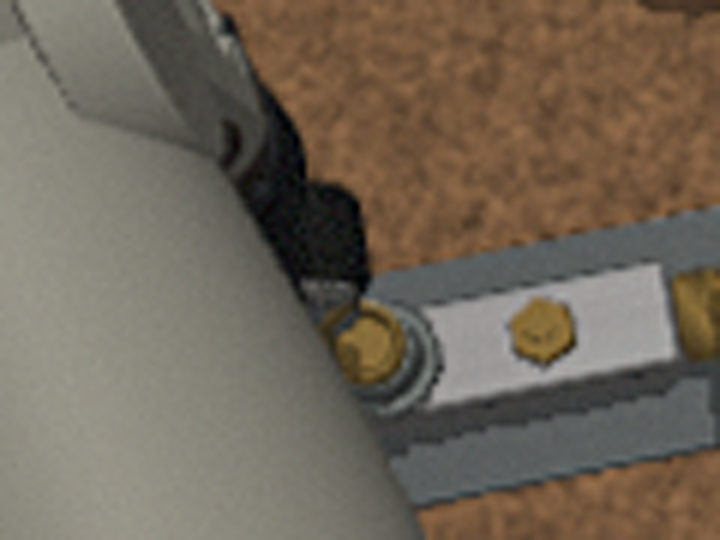

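```bash
python3 -m creep '[[0,-0.0025,0.015,0,0,0,0.3],[0,-0.0025,0.035,0,0,0,0.3],[0,-0.0025,0.05,0,0,0,0.3],[0,-0.0025,0.05,0,0,0,0.3],[0,-0.0025,0.05,0,0,0,0.3]]'; python3 -c "
from h import *
st();snap('scene','s12');crop('s12','s12c',410,110,100,110,7)
o=bot.get_obs()['ee_pos']
for z in (.1195,.112,.1525): print(z,(proj('scene',[.519,.2627,z])-[410,110])*7)"
```

```text
time: 10.85
ee_pos: [0.5197, 0.2628, 0.1992]
tcp_rot: [180.0, -0.0, 13.2]
wrist_force: [-0.8, -0.1, -2.9]
opening: 0.0366
10.85 [0.5197 0.2628 0.1992] [180.    -0.    13.23] F [-0.8 -0.1 -2.9] T [ 0.   -0.05  0.02] op 0.0366 q [ 26.8   8.9  10.8  91.9  -0.  103.6]
0.1195 [363.20423334 563.54780654]
0.112 [357.62803901 585.35917514]
0.1525 [388.43492652 464.85756801]
```

View pics/s12c.png

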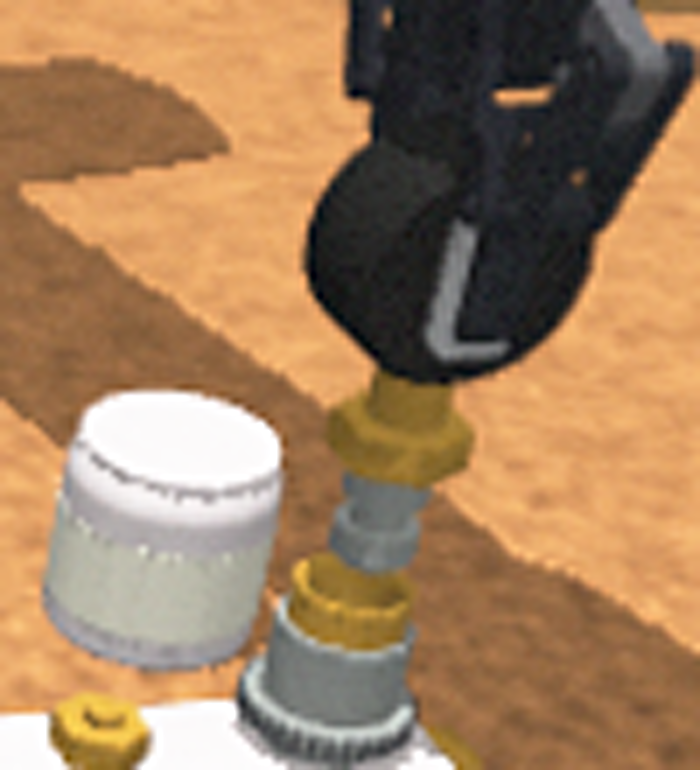

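The nose sits about 3 mm to +y of the mouth axis (nose centre at crop x≈370, mouth axis ≈359 at that row). I'll correct along tool y and lower slowly.

```bash
python3 -m creep '[[0,0.0027,0,0,0,0,0.3],[0,0.0027,0.003,0,0,0,0.3],[0,0.0027,0.003,0,0,0,0.3]]'; python3 -c "
from h import *
st();snap('scene','s13');crop('s13','s13c',410,110,100,110,7);snap('top','t13');crop('t13','t13c',180,180,80,70,8)"
```

```text
time: 11.2
ee_pos: [0.5203, 0.2608, 0.1957]
tcp_rot: [-180.0, -0.0, 13.3]
wrist_force: [0.3, -0.3, -3.6]
opening: 0.0361
11.2 [0.5203 0.2608 0.1957] [-1.800e+02 -1.000e-02  1.328e+01] F [ 0.3 -0.3 -3.6] T [-0.02 -0.02  0.01] op 0.0361 q [ 26.6   8.8  10.3  91.5   0.  103.3]
```

View pics/s13c.png

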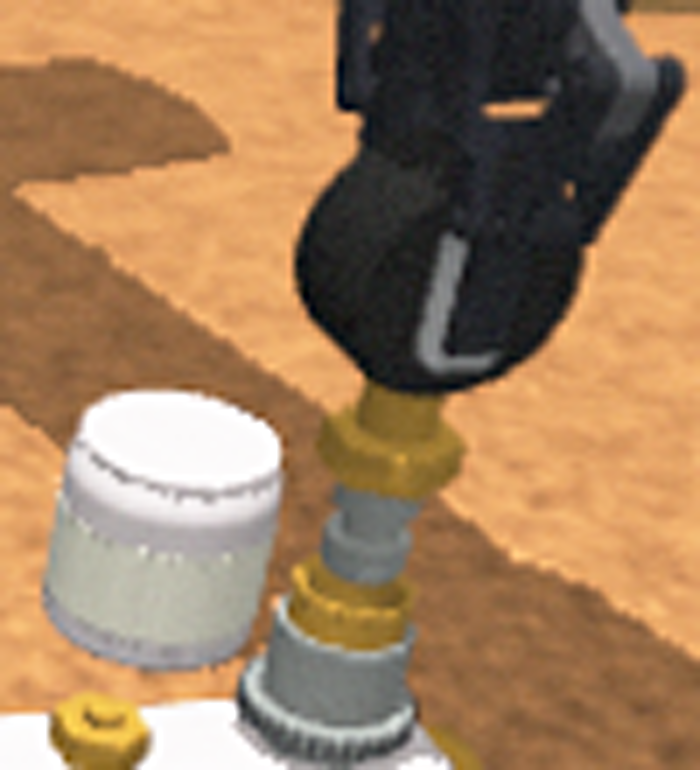

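View pics/t13c.png

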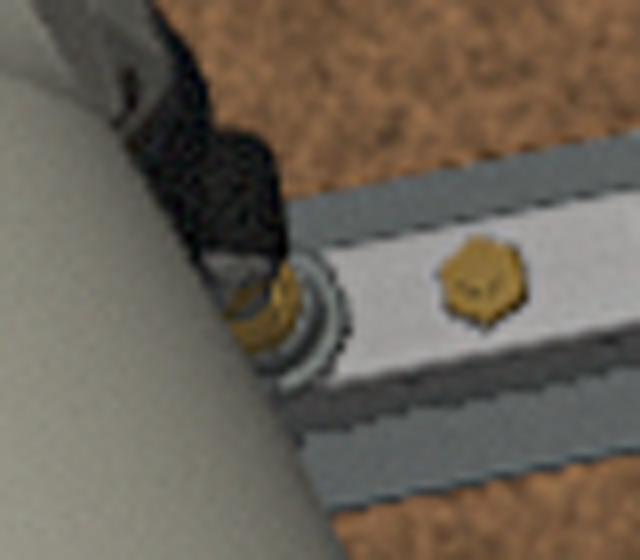

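```bash
python3 -m creep '[[0,0.001,0.003,0,0,0,0.3],[0,0.001,0.006,0,0,0,0.3],[0,0.001,0.009,0,0,0,0.3],[0,0.001,0.012,0,0,0,0.3],[0,0.001,0.012,0,0,0,0.3]]'; python3 -c "
from h import *
st();snap('scene','s14');crop('s14','s14c',410,110,100,110,7)"
```

```text
time: 11.8
ee_pos: [0.52, 0.2602, 0.1834]
tcp_rot: [-179.9, 0.0, 13.3]
wrist_force: [-2.5, 1.2, -3.2]
opening: 0.0362
11.8 [0.52   0.2602 0.1834] [-1.7995e+02  5.0000e-02  1.3310e+01] F [-2.5  1.2 -3.2] T [0.53 0.66 0.05] op 0.0362 q [2.660e+01 8.600e+00 8.800e+00 9.020e+01 1.000e-01 1.032e+02]
```

View pics/s14c.png

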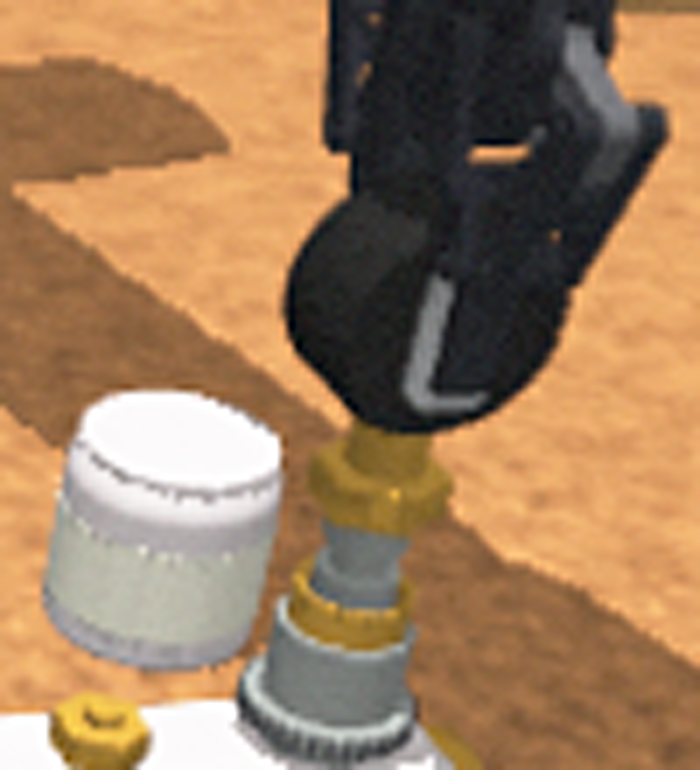

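```bash
python3 -m creep '[[-0.001,-0.0005,0.003,0,0,0,0.3],[-0.001,-0.0005,0.006,0,0,0,0.3],[-0.001,-0.0005,0.009,0,0,0,0.3],[-0.001,-0.0005,0.012,0,0,0,0.3],[-0.001,-0.0005,0.012,0,0,0,0.3]]'; python3 -c "
from h import *
st()"
```

```text
time: 12.35
ee_pos: [0.5192, 0.2605, 0.1726]
tcp_rot: [-179.9, -0.1, 13.3]
wrist_force: [-5.0, 2.5, 6.3]
opening: 0.0365
12.35 [0.5192 0.2605 0.1726] [-1.7994e+02 -6.0000e-02  1.3310e+01] F [-5.   2.5  6.3] T [ 0.65  1.32 -0.01] op 0.0365 q [ 26.6   8.3   7.3  88.8   0.  103.3]
```

```bash
python3 -m creep '[[-0.0013,-0.001,0,0,0,0,0.3],[-0.0013,-0.001,0.001,0,0,0,0.3],[-0.0013,-0.001,0.001,0,0,0,0.3]]'; python3 -c "
from h import *
st();snap('scene','s15');crop('s15','s15c',410,110,100,110,7)"
```

```text
time: 12.65
ee_pos: [0.5188, 0.2609, 0.1717]
tcp_rot: [180.0, -0.2, 13.3]
wrist_force: [0.4, 1.3, 5.5]
opening: 0.0363
12.65 [0.5188 0.2609 0.1717] [ 1.7999e+02 -1.7000e-01  1.3280e+01] F [0.4 1.3 5.5] T [ 0.24 -0.12 -0.02] op 0.0363 q [ 26.7   8.2   7.   88.6  -0.  103.4]
```

View pics/s15c.png

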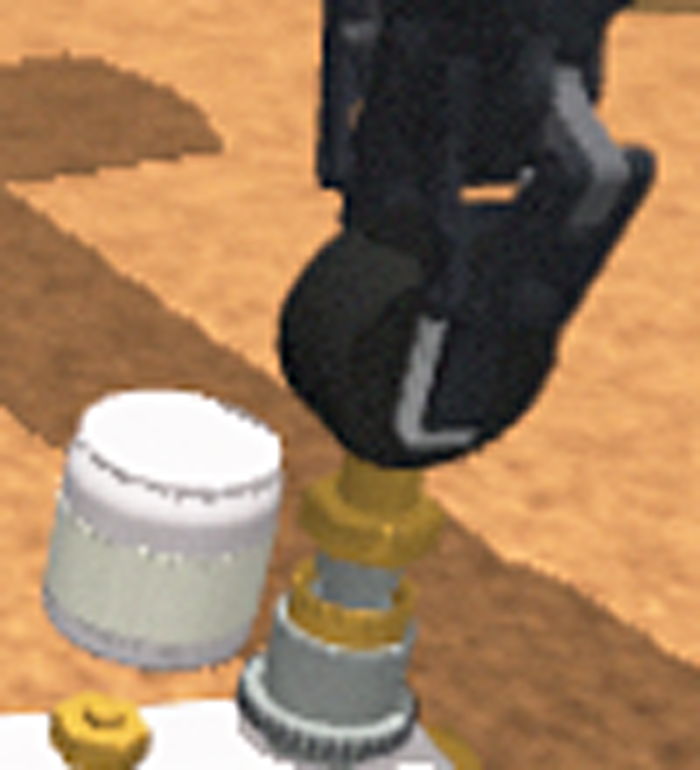

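```bash
python3 -m creep '[[0,-0.0003,0.003,0,0,0,0.3],[0,-0.0003,0.006,0,0,0,0.3],[0,-0.0003,0.009,0,0,0,0.3],[0,-0.0003,0.009,0,0,0,0.3]]'; python3 -c "
from h import *
st()"
```

```text
time: 13.1
ee_pos: [0.5185, 0.2612, 0.1627]
tcp_rot: [-180.0, -0.2, 13.3]
wrist_force: [-0.4, 0.9, 6.5]
opening: 0.0367
13.1 [0.5185 0.2612 0.1627] [-1.800e+02 -1.500e-01  1.328e+01] F [-0.4  0.9  6.5] T [0.18 0.12 0.  ] op 0.0367 q [ 26.8   8.2   6.   87.7  -0.  103.5]
```

```bash
python3 -m creep '[[0,0,0.002,0,0,0,0.3],[0,0,0.004,0,0,0,0.3],[0,0,0.006,0,0,0,0.3],[0,0,0.006,0,0,0,0.3]]'; python3 -c "
from h import *
st();snap('scene','s16');crop('s16','s16c',410,110,100,110,7)"
```

```text
time: 13.5
ee_pos: [0.5186, 0.2612, 0.1566]
tcp_rot: [180.0, -0.2, 13.3]
wrist_force: [-0.1, 0.9, 5.9]
opening: 0.0362
13.5 [0.5186 0.2612 0.1566] [ 1.800e+02 -1.600e-01  1.328e+01] F [-0.1  0.9  5.9] T [ 0.25 -0.07  0.01] op 0.0362 q [ 26.7   8.2   5.3  87.   -0.  103.5]
```

View pics/s16c.png

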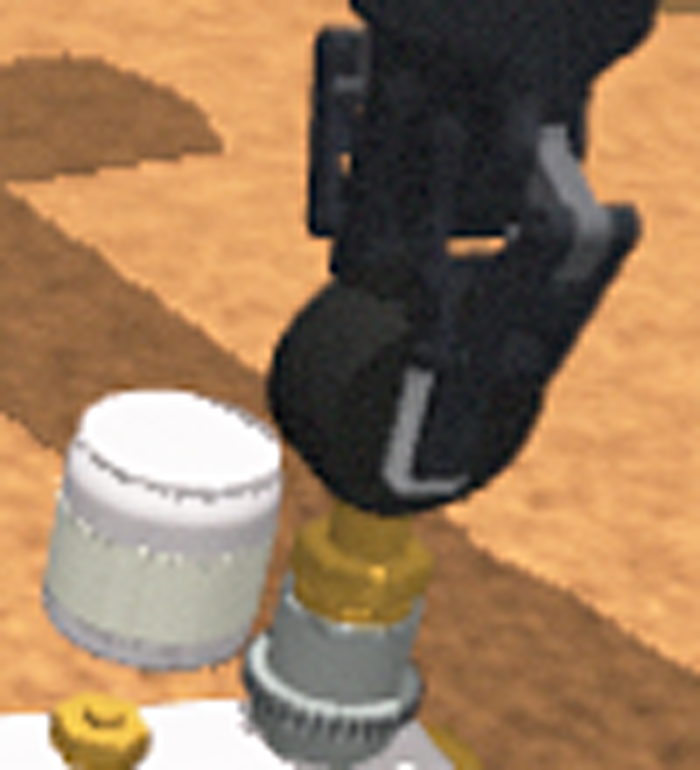

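The sleeve has sprung forward (flange up, barrel reaching the collar). A gentle tug test, then release.

```bash
python3 -m creep '[[0,0,-0.002,0,0,0,0.3],[0,0,-0.004,0,0,0,0.3],[0,0,-0.004,0,0,0,0.3]]'; python3 -c "
from h import *
st()"; python3 -m creep '[[0,0,0.003,0,0,0,0.3],[0,0,0.003,0,0,0,1],[0,0,0.003,0,0,0,1],[0,0,0.003,0,0,0,1],[0,0,0.003,0,0,0,1],[0,0,-0.05,0,0,0,1],[0,0,-0.1,0,0,0,1],[0,0,-0.1,0,0,0,1]]'; python3 -c "
from h import *
st();snap('scene','s17');crop('s17','s17c',410,110,100,110,7)"
```

```text
time: 13.85
ee_pos: [0.5186, 0.2611, 0.1579]
tcp_rot: [180.0, 0.0, 13.3]
wrist_force: [4.9, 2.9, -12.0]
opening: 0.0362
13.85 [0.5186 0.2611 0.1579] [179.95   0.    13.28] F [  4.9   2.9 -12. ] T [ 0.88 -1.69 -0.01] op 0.0362 q [ 26.7   8.3   5.6  87.3  -0.  103.5]
time: 14.65
ee_pos: [0.5189, 0.2617, 0.2667]
tcp_rot: [-179.9, -0.5, 13.3]
wrist_force: [-0.1, 0.4, 0.8]
opening: 0.0855
14.65 [0.5189 0.2617 0.2667] [-179.88   -0.51   13.29] F [-0.1  0.4  0.8] T [-0.02 -0.04  0.01] op 0.0855 q [ 26.8   9.8  19.4  99.1  -0.  103.5]
```

View pics/s17c.png

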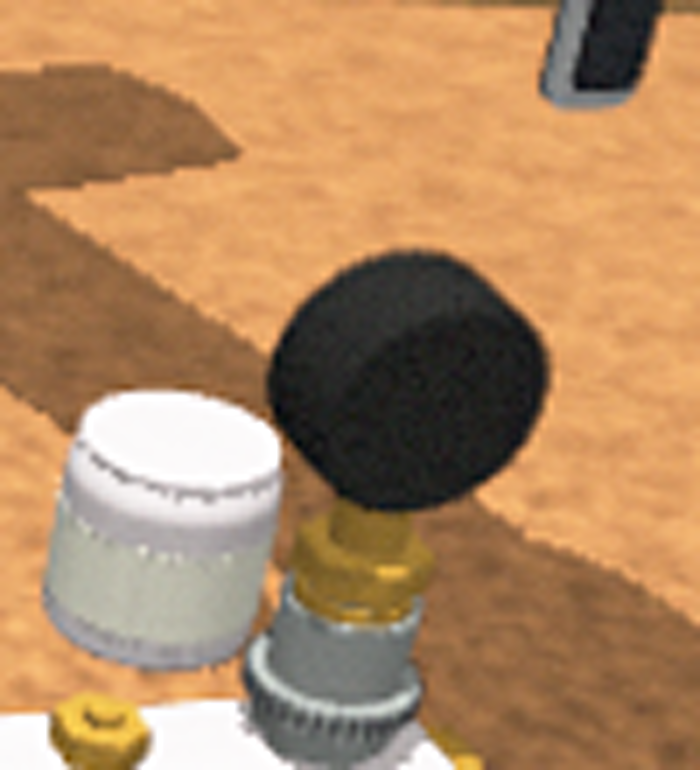

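Gauge is locked: a 12 N tug held, and the collar sits on the mouth with the sleeve forward. Now the valve: check the lever, then move the shut fingers to its +y side.

```bash
python3 -c "
from h import *
st();to([.475,.125,.262],13.3)
m=np.array([.519,.2627]);ps=np.radians(13.3);X=np.array([np.cos(ps),np.sin(ps)]);Y=np.array([-np.sin(ps),np.cos(ps)])
s=m-.16*Y;print('stem',s)
for th in range(0,91,15):
  a=np.radians(th);u=-X*np.cos(a)-Y*np.sin(a);t=np.array([-u[1],u[0]]);print(th,s+.075*u-.0195*t)
"; python3 -m creep '[[0.00,0.03,0,0,0,0,1],[-0.01,0.07,0,0,0,0,0.0],[-0.04,0.11,0,0,0,0,0],[-0.074,0.124,0,0,0,0,0],[-0.074,0.124,0,0,0,0,0],[-0.074,0.124,0,0,0,0,0]]' 40;  python3 -c "
from h import *
st();snap('wrist','w18');to([.475,.125,.076],13.3)"
```

```text
14.7 [0.5188 0.2616 0.264 ] [-179.92   -0.36   13.29] F [-0.1  0.3 -0.1] T [-0.03 -0.03 -0.01] op 0.0854 q [ 26.8   9.9  19.2  98.9  -0.  103.5]
shift [-0.0741  0.1229  0.0014] rot [-0.0015 -0.0064 -0.0001]
stem [0.55580796 0.10699138]
0 [0.47833357 0.10871464]
15 [0.48052744 0.08860407]
30 [0.48785154 0.06974657]
45 [0.49980677 0.05342724]
60 [0.51557838 0.04075822]
75 [0.53409157 0.03260288]
90 [0.5540847 0.029517 ]
time: 15.3
ee_pos: [0.474, 0.123, 0.2594]
tcp_rot: [-180.0, -0.0, 13.2]
wrist_force: [0.1, 0.4, -0.0]
opening: 0.0122
15.3 [0.474  0.123  0.2594] [-1.7999e+02 -2.0000e-02  1.3230e+01] F [ 0.1  0.4 -0. ] T [ 0.   -0.02  0.03] op 0.0122 q [14.5 -2.6  5.5 98.1  0.  91.3]
shift [ 0.0009 -0.0013  0.1832] rot [-0.      0.     -0.0004]
```

View pics/w18.png

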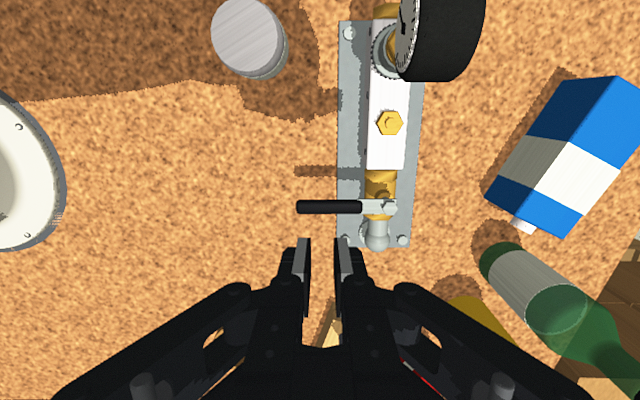

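The lever's grip spans px (297–362, 207) and still points to the front. Checking its position by ray.

```bash
python3 -c "
from h import *
W=np.load('pics/w18.npy');p=(W[:,:3],W[:,3])
for uv in((297,207),(362,207),(389,206)):
  P=plane('wrist',uv,.089,p);print(P,p[0].T@(P-p[1]))
st()"; python3 -m creep '[[0.001,-0.006,0.03,0,0,0,0],[0.001,-0.006,0.07,0,0,0,0],[0.001,-0.006,0.11,0,0,0,0],[0.001,-0.006,0.15,0,0,0,0],[0.001,-0.006,0.18,0,0,0,0],[0.001,-0.006,0.183,0,0,0,0],[0.001,-0.006,0.183,0,0,0,0]]'; python3 -c "
from h import *
st();snap('wrist','w19');snap('scene','s19');crop('s19','s19c',340,100,150,140,5)"
```

```text
[0.45620467 0.08180788 0.089     ] [-0.02676578  0.03604674  0.17040453]
[0.52775928 0.09863229 0.089     ] [0.04674015 0.03605089 0.17042557]
[0.55714014 0.10677381 0.089     ] [0.07720459 0.03485205 0.17043441]
15.35 [0.4744 0.1235 0.2592] [-180.      0.     13.28] F [0.2 0.5 0.9] T [-0.01  0.03 -0.  ] op 0.005 q [14.6 -2.5  5.6 98.1  0.  91.3]
time: 16.05
ee_pos: [0.4738, 0.13, 0.0764]
tcp_rot: [180.0, 0.1, 13.3]
wrist_force: [0.3, -0.4, -0.9]
opening: 0.0001
16.05 [0.4738 0.13   0.0764] [1.800e+02 9.000e-02 1.334e+01] F [ 0.3 -0.4 -0.9] T [-0.01  0.   -0.04] op 0.0001 q [ 15.3  -3.1 -15.2  78.    0.   92. ]
```

View pics/w19.png

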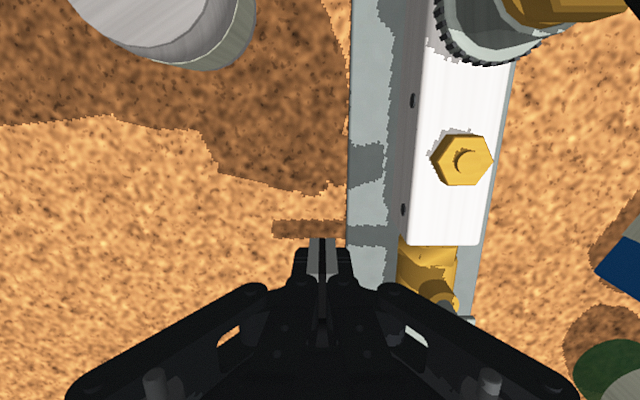

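View pics/s19c.png

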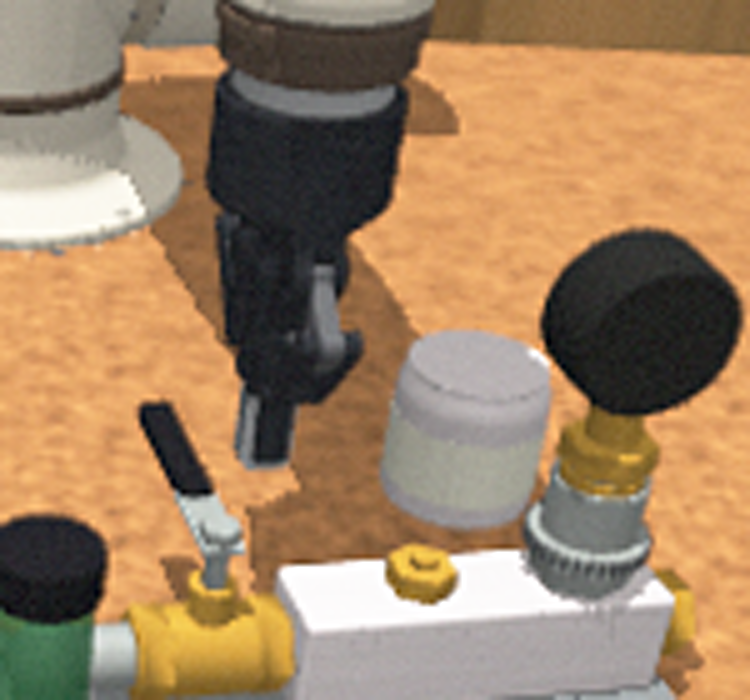

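```bash
cat > arc.py <<'E'
from h import *
import sys
off=float(sys.argv[1])
R,t0=tool();s=np.array([.5557,.1069]);ps=np.radians(13.3);X=np.array([np.cos(ps),np.sin(ps)]);Y=np.array([-np.sin(ps),np.cos(ps)])
yaw0=np.degrees(np.arctan2(R[1,0],R[0,0]))
for th in map(float,sys.argv[2:]):
  a=np.radians(th);u=-X*np.cos(a)-Y*np.sin(a);t=np.array([-u[1],u[0]]);c=s+.075*u-off*t
  d=R.T@np.array([c[0]-t0[0],c[1]-t0[1],0]);print(th,np.round(d[:2],4),'rz',round(-np.radians(13.3+th-yaw0),3))
E
python3 arc.py 0.019 0 6 12 18 24 30 36 42
```

```text
0.0 [-0.0018  0.0221] rz 0.0
6.0 [-0.0033  0.0301] rz -0.104
12.0 [-0.0041  0.0381] rz -0.209
18.0 [-0.004   0.0462] rz -0.314
24.0 [-0.003   0.0543] rz -0.419
30.0 [-0.0012  0.0622] rz -0.523
36.0 [0.0014 0.0699] rz -0.628
42.0 [0.0048 0.0772] rz -0.733
```

```bash
python3 -m creep '[[-0.002,0.018,0,0,0,0,0],[-0.002,0.023,0,0,0,0,0],[-0.003,0.030,0,0,0,-0.1,0],[-0.004,0.038,0,0,0,-0.2,0],[-0.004,0.046,0,0,0,-0.31,0],[-0.003,0.054,0,0,0,-0.42,0],[-0.001,0.062,0,0,0,-0.52,0],[0.001,0.070,0,0,0,-0.63,0]]'; python3 -c "
from h import *
st();snap('scene','s20');crop('s20','s20c',340,100,150,140,5)"; python3 arc.py 0.018 36 42 48 54 60 66 72 78 84
```

```text
time: 16.95
ee_pos: [0.4918, 0.0623, 0.0783]
tcp_rot: [180.0, -0.2, 49.6]
wrist_force: [-1.7, 3.2, -0.2]
opening: -0.0
16.95 [0.4918 0.0623 0.0783] [ 1.7998e+02 -1.6000e-01  4.9640e+01] F [-1.7  3.2 -0.2] T [0.82 0.28 0.02] op -0.0 q [  7.2  -2.8 -14.7  77.9   0.1  47.5]
36.0 [0.0009 0.0004] rz 0.012
42.0 [-0.0007  0.0083] rz -0.093
48.0 [-0.0014  0.0164] rz -0.197
54.0 [-0.0013  0.0244] rz -0.302
60.0 [-0.0003  0.0324] rz -0.407
66.0 [0.0015 0.0403] rz -0.511
72.0 [0.0041 0.048 ] rz -0.616
78.0 [0.0074 0.0553] rz -0.721
84.0 [0.0116 0.0622] rz -0.826
```

View pics/s20c.png

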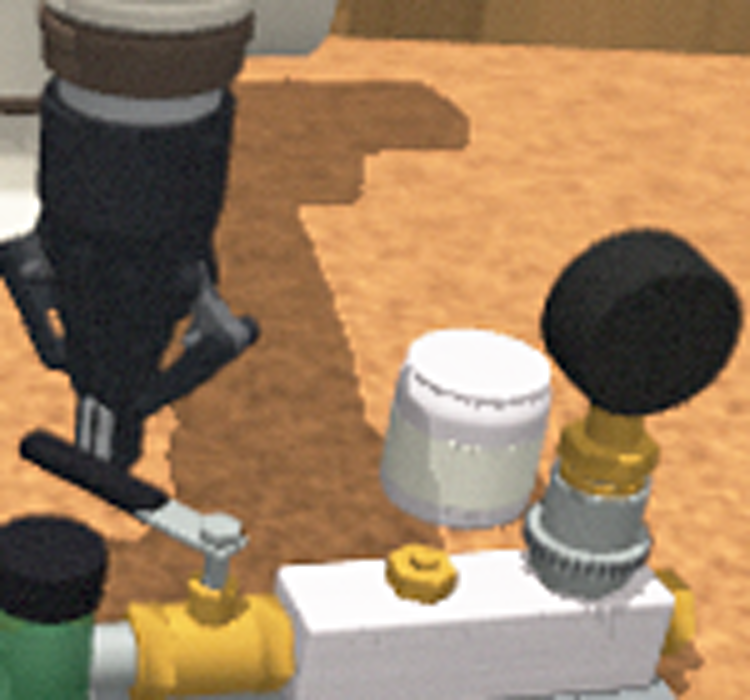

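The lever follows the fingers with about 3.6 N. Continuing along the arc.

```bash
python3 -m creep '[[-0.001,0.008,0,0,0,-0.09,0],[-0.001,0.016,0,0,0,-0.2,0],[-0.001,0.024,0,0,0,-0.3,0],[0,0.032,0,0,0,-0.41,0],[0.0015,0.040,0,0,0,-0.51,0],[0.004,0.048,0,0,0,-0.62,0],[0.0075,0.055,0,0,0,-0.72,0],[0.0075,0.055,0,0,0,-0.72,0]]'; python3 -c "
from h import *
st()"; python3 arc.py 0.018 78 84 90; python3 arc.py 0.015 90
```

```text
time: 17.8
ee_pos: [0.5385, 0.0315, 0.0774]
tcp_rot: [179.9, 0.0, 90.6]
wrist_force: [0.3, -0.0, -0.1]
opening: -0.0001
17.8 [0.5385 0.0315 0.0774] [1.7994e+02 1.0000e-02 9.0580e+01] F [ 0.3 -0.  -0.1] T [ 0.06  0.02 -0.03] op -0.0001 q [ 3.4  3.3 -8.7 77.9 -0.   2.8]
78.0 [-0.      0.0009] rz -0.013
84.0 [-0.0014  0.0089] rz -0.117
90.0 [-0.0019  0.0169] rz -0.222
90.0 [-0.0013  0.0199] rz -0.222
```

```bash
python3 -m creep '[[-0.0005,0.005,0,0,0,-0.06,0],[-0.0014,0.009,0,0,0,-0.117,0],[-0.0016,0.013,0,0,0,-0.17,0],[-0.0019,0.015,0,0,0,-0.22,0],[-0.0019,0.017,0,0,0,-0.222,0],[-0.0019,0.017,0,0,0,-0.222,0]]'; python3 -c "
from h import *
st();snap('scene','s21');crop('s21','s21c',340,100,150,140,5);snap('top','t21');crop('t21','t21c',190,150,130,100,6)"
```

```text
time: 18.4
ee_pos: [0.5541, 0.0299, 0.0771]
tcp_rot: [-180.0, 0.0, 103.1]
wrist_force: [-4.8, -0.8, 3.5]
opening: 0.0001
18.4 [0.5541 0.0299 0.0771] [-179.95    0.    103.1 ] F [-4.8 -0.8  3.5] T [-0.17  0.95 -0.04] op 0.0001 q [  3.1   5.5  -6.4  78.1  -0.  -10. ]
```

View pics/s21c.png

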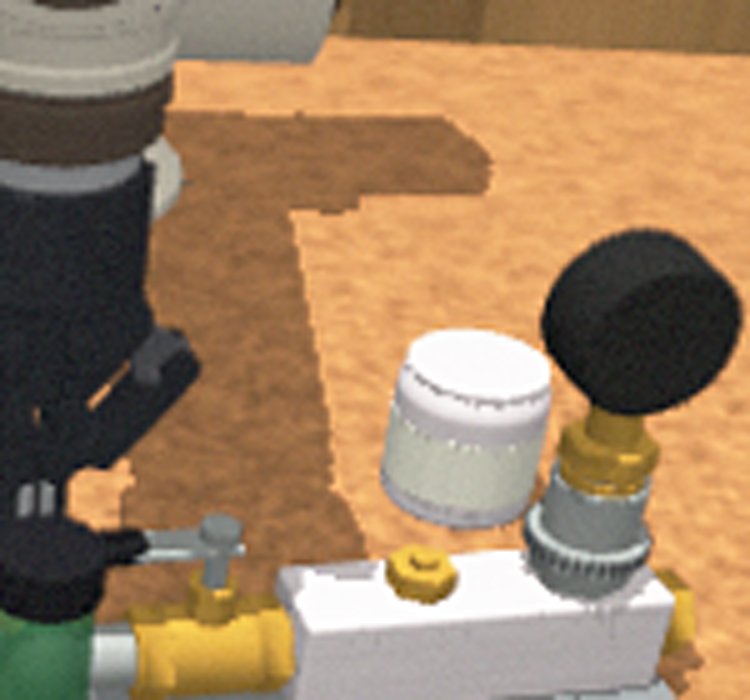

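View pics/t21c.png

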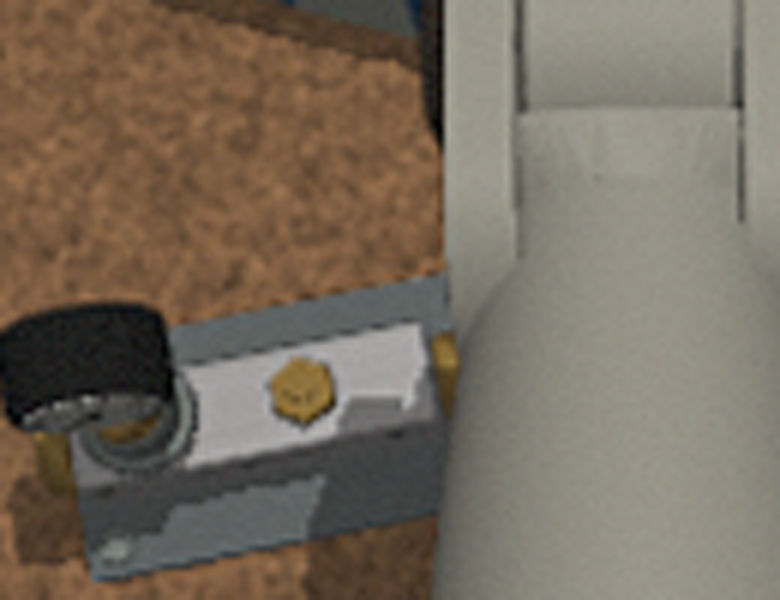

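```bash
python3 -m creep '[[0,0.001,0,0,0,0,0],[0,0.002,0,0,0,0,0],[0,0.002,0,0,0,0,0]]'; python3 -m creep '[[0,0.001,0,0,0,0,0],[0,0.002,0,0,0,0,0],[0,0.002,0,0,0,0,0]]'
```

```text
time: 18.8
ee_pos: [0.5544, 0.0299, 0.077]
tcp_rot: [-179.8, 0.0, 103.1]
wrist_force: [-14.8, -3.7, 8.1]
opening: 0.0
time: 19.1
ee_pos: [0.5545, 0.03, 0.0769]
tcp_rot: [-179.6, 0.0, 103.1]
wrist_force: [-24.6, -5.9, 13.2]
opening: 0.0001
```

Force climbs with no movement, so the lever is on its end stop. Backing off and lifting clear.

```bash
python3 -m creep '[[0,-0.006,0,0,0,0,0],[0,-0.02,0,0,0,0,0],[0,-0.035,0,0,0,0,0],[0,-0.035,-0.05,0,0,0,0],[0,-0.04,-0.1,0,0,0,0],[0,-0.09,-0.13,0,0,0,0],[0,-0.14,-0.15,0,0,0,0],[0,-0.14,-0.15,0,0,0,0]]';python3 -c "
from h import *
st();snap('scene','s22');crop('s22','s22c',330,100,150,140,5);snap('top','t22');crop('t22','t22c',190,150,130,100,6);snap('wrist','w22')"
```

```text
time: 19.9
ee_pos: [0.4205, -0.002, 0.2302]
tcp_rot: [179.7, 0.1, 103.2]
wrist_force: [0.2, 0.2, 0.3]
opening: 0.0001
19.9 [ 0.4205 -0.002   0.2302] [1.7971e+02 7.0000e-02 1.0317e+02] F [0.2 0.2 0.3] T [-0.01 -0.04 -0.01] op 0.0001 q [ -0.3 -12.9  -6.9  95.7   0.  -13.4]
```

View pics/t22c.png

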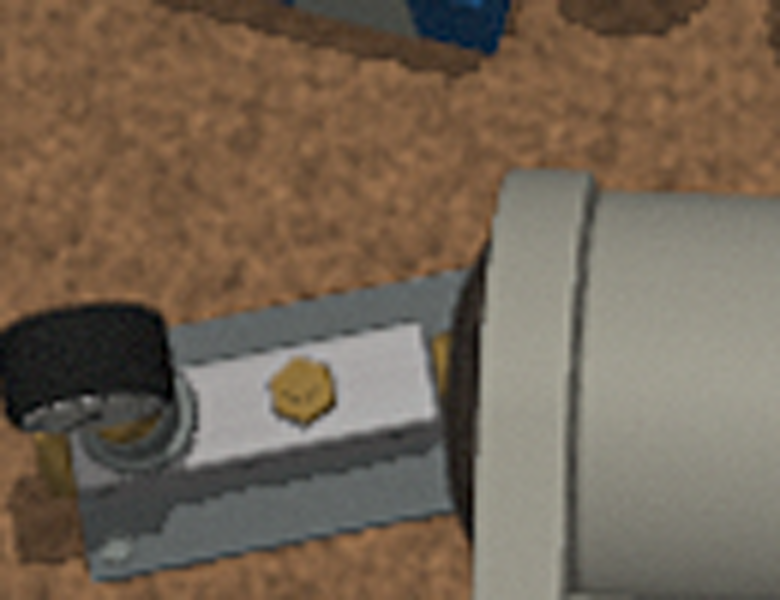

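View pics/s22.png

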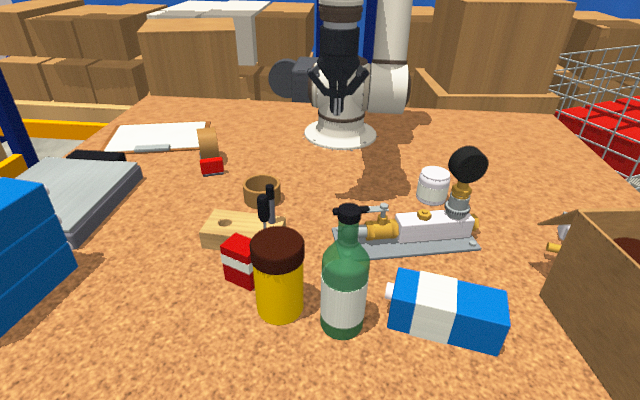

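View pics/w22.png

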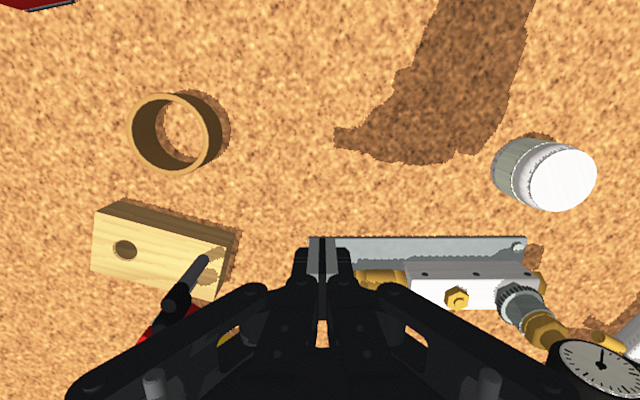

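The bystanders look undisturbed. The arm hides the lever from above, so I'll move it aside.

```bash
python3 -m creep '[[-0.04,0,0,0,0,0,0],[-0.08,0,0,0,0,0,0],[-0.12,0,0,0,0,0,0],[-0.16,0,0,0,0,0,0],[-0.2,0,0,0,0,0,0],[-0.2,0,0,0,0,0,0]]';python3 -c "
from h import *
st();snap('top','t23');crop('t23','t23c',190,150,130,100,6)"
```

```text
time: 20.65
ee_pos: [0.4699, -0.1998, 0.2239]
tcp_rot: [-179.9, -0.1, 103.1]
wrist_force: [-0.3, 1.5, -1.0]
opening: 0.0001
20.65 [ 0.4699 -0.1998  0.2239] [-1.7986e+02 -5.0000e-02  1.0310e+02] F [-0.3  1.5 -1. ] T [0.03 0.04 0.  ] op 0.0001 q [-23.   -0.4   3.7  94.2  -0.  -36.1]
```

View pics/t23c.png

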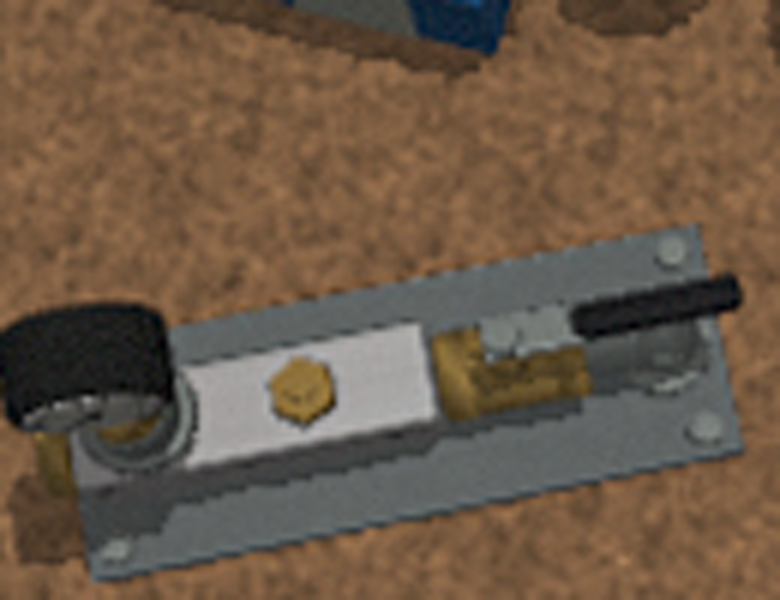

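View pics/t23.png

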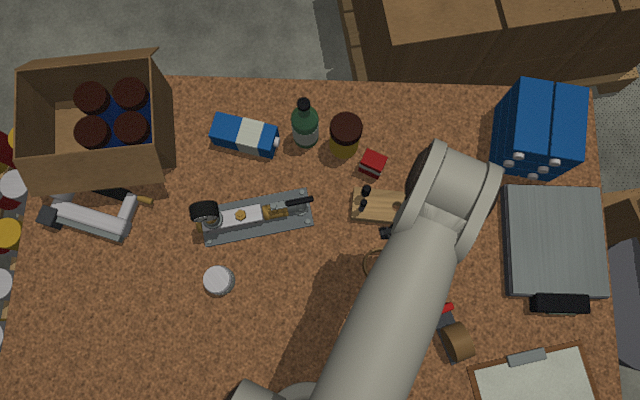

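The lever lies along the pipe, sloping 10.4° against 11.2° for the plate edge in the image. The gauge is in place and the arm is clear. Handing in.

```bash
python3 -c "
from h import *
st();print(bot.job_done())"
```

```text
20.7 [ 0.4694 -0.198   0.2243] [-1.7987e+02 -1.0000e-01  1.0314e+02] F [ 0.3 -0.1  0.7] T [-0.01 -0.02  0.01] op 0.0003 q [-22.9  -0.6   3.6  94.3   0.  -36. ]
the job is handed in; nothing more can be done
None
```

The gauge is locked on the outlet and the valve is fully open. I handed the job in at about 20.7 s with the gripper well clear.

- **Sleeve:** I pulled it back until it caught. With the fingers off, the images showed it still back and the dogs out of the bore.
- **Gauge:** I lifted it from the tool block and pressed its plug in until the sleeve sprang forward. It then held against a 12 N upward tug.
- **Valve:** I turned the lever only after the gauge was locked, until it met its end stop. There the force rose to about 28 N with no further movement.

**Last checks:**
- In the top picture the lever lies along the pipe, within about 1° of the foot plate's edge. A slight slope difference is expected, because the lever sits higher than the plate.
- The gauge is upright with its collar at the mouth.
- The bystanders look unmoved by eye; I did not measure them again. In that last top picture the arm hides most of the tape roll, but it was in place in the views just before.

**Corrected along the way:** the plug was about 3 mm off the coupler's axis before it went in, so I shifted it. While entering, it pushed sideways with about 5 N until I corrected it again. No check failed.

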